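Rack and chock drained sample cylinders

ROBOT

A 6-joint arm with a two-finger parallel gripper is mounted at the origin on the work surface. World frame = base frame: x ahead of the robot, y to its left, z up, the work surface at z = 0. Lengths are in m, angles in rad, forces in N, time in s.
With the tool pointing down it reaches from about 0.275 to 0.975 m from the base axis. Payload 8.4 kg.
Tool frame: the origin (TCP) lies midway between the tips of the shut fingers; the grasp point (between the pads) lies bot.pinch_z behind it (bot.pinch_z is the distance from the TCP to the grasp point, in m); z points along the fingers, y is the line along which they close (so a half turn about z gives the same grasp; the last joint's range is limited). The gripper opens to 92 mm and grips with 3 to 60 N. Pads are 20 mm wide; open, the fingers measure 128 mm over their backs; the gripper's body (75 mm by 189 mm) begins 69 mm behind the grasp point.
Start: joints at [1.229, 0.353, 1.633, -0, 1.155, -0.002], TCP at [0.208, 0.589, 0.215] pointing down, gripper open.
Joint ranges: [-2.63, 2.63], [-0.92, 2.1], [0.06, 2.66], [-1.3, 4.44], [0, 2.69], [-3.02, 3.02]. Speed limits (rad/s): [2.22, 2.22, 2.79, 3.14, 3.14, 3.14].

INTERFACE

Orientations are given as a 3x3 rotation matrix whose columns are the frame's x, y, z axes.
In Python, from cell import bot gives the robot as it stands. The module is installed in compiled form; this text tells all that it offers.
- The arm moves only by the shell command python3 -m creep 'ROWS' [FORCE]. ROWS is JSON, a list that holds one entry, the list of rows, each a list of 7 numbers: the shift along the tool's x, y, z in m, then the turn, a rotation vector about the tool's x, y, z in rad, then the closure, from -1 (fully open) to 1 (shut), so that 0 is half open. A call has 1 to 12 rows; each row shifts and turns the commanded pose from where the row before left it, along the tool's axes as they then stand; what a row does not reach is not made up. A row lasts 1/8 s, in which the tool goes at most 62.5 mm and 10.7 degrees, less where a joint would pass 70% of its speed; a pose out of reach is approached as far as the arm can. A call is refused whole if a number of a shift passes 0.0625 or a number of a turn 0.188, either way. A call with a gripper value outside its range is refused whole. The fingers move at their own pace and stop on an object; FORCE is the grip in N (left out, the last holds). Time passes only in rows, so rows that do not move let the fingers close. It gives the time, the measured TCP pose, the force, the opening and the grip force at its end, in the units of the state.
- bot.sense(): the state, without advancing time (a new reading comes with each control period).
- bot.get_image(name): name is "side" or "top" or "wrist"; returns a dict with "img" (420x560x3 uint8, red, green, blue), "intrinsics" (3x3 intrinsics, pixels), "pose" (4x4, takes a point from camera to world coordinates); the wrist camera has in their place "hand_eye" (4x4, takes a point from camera to tool coordinates, whose origin is the TCP and whose axes are the flange's). Camera axes: x right, y down, z forward; pixel columns grow to the right and rows downward; lengths in m; the calibration is good to about 2 mm. A picture is of the moment at which its call begins: read the wrist's pose just before it. There is no depth.
- bot.finish_job(): hands the job in; it is judged then, once.
The state is a dict: "t": time; "q": joint angles; "joint_velocities": joint speeds; "effort": joint torques, N m; "eef_pos": TCP position; "orientation": TCP orientation; "wrist_force": force on the tool from outside, world axes, zero at the start; "wrist_torque": the same for the moment, N m; "grip_width": finger opening in m; "gripper_force": force on a finger pad.
Only numpy, scipy, OpenCV 4.12 (cv2) and the standard library are available. Lean on these libraries where they do the work, as an engineer would, in place of code of your own. Each camera call takes 0.05 s, during which the arm holds its last target. There are 200 camera calls.

TASK

Working from the bottom up, lay the thick cylinder gently in the V-grooves of the rack's lower step and chock it with the long wedge, then lay the thin cylinder likewise on the upper step and chock it with the short wedge. Centre each cylinder along its grooves, and set each wedge flat on the step on the side of the cylinder towards which the rack steps down, square between the saddles, its slope pushed right up against the cylinder. Leave the bottle, cork disc and tub where they are.

Things in the scene. Friction and masses are not known exactly. Their poses are not given: they have to be found in the camera images.
- rack: Fixed aluminium rack 200 (x) x 260 (y) mm with white V-saddles; origin: centre of underside. Grooves run along its x; it steps up towards -y. Lower step surface: z 10, y +130 to -15 mm; upper: z 60, y -15 to -130. Lower V line y +45, upper y -93. Two saddles per V, 14 thick in x, 48 wide in y, faces 25 deg from level, V bottom 14 above the step, rims 24. Wedges go on the +y (low) side.
- low_seat (a point): Where the thick cylinder's centre comes when it lies in the lower V: rack (0, 45, 51.6) mm; axes as the rack's. Lower saddles are centred at x +-60 mm (106 mm free between). With the long wedge touching the cylinder on its +y side, slope to -y, the wedge's origin is 47.8 mm from here in +y and 41.6 mm below.
- up_seat (a point): Where the thin cylinder's centre comes when it lies in the upper V: rack (0, -93, 93.9) mm; axes as the rack's. Upper saddles are centred at x +-44 mm (74 mm free between). With the short wedge touching the cylinder on its +y side, slope to -y, the wedge's origin is 45.1 mm from here in +y and 33.9 mm below.
- stand_a: Fixed draining stand, white trough on an aluminium base 150 x 70 mm; origin: its underside. The trough rises 35 deg towards its +x; a stop 41 mm high crosses the low end. The cylinder's end rests on the stop; it lies in two V-saddles 14 mm thick, 30 and 125 mm up the slope from the stop, with free space under and beside it between them. Either stand may be the one nearer the robot.
- stand_b: A second stand, the same as stand_a.
- bar_thick: Plain steel cylinder, diameter 50, length 180 mm, about 0.65 kg. Origin at its centre, x along its axis. Starts on stand_a, its axis sloping 35 degrees.
- bar_thin: Plain steel cylinder, diameter 36, length 140 mm, about 0.35 kg. Origin at its centre, x along its axis. Starts on stand_b, its axis sloping 35 degrees.
- chock_long: Black plastic wedge, 90 mm long (y), 67.5 deep (x -22 to +45.5), 36 high, 0.12 kg; origin on its underside. The slope faces +x at 50 deg from level, from the flat top's edge at x +20; its plane meets the underside at x +50. On the flat top a grip fin, 14 thick (y), x -22 to +6, up to 67 mm above the underside. Starts flat on the bench.
- chock_short: Black plastic wedge as chock_long in every way but only 60 mm long (y), about 0.08 kg. Starts flat on the bench.
- chock_long_toe (a point): Middle of the bottom front edge of the long wedge, at its x = +45.5 mm; it must point to (lie under) the cylinder.
- chock_short_toe (a point): The same of the short wedge.
- bottle: Bystander: white plastic bottle, 44 mm diameter, 100 mm high, origin at its underside.
- cork_disc: Bystander: perforated cork disc, 70 mm diameter, 10 mm thick, origin at its underside.
- tub: Bystander: clear plastic open tub 90 x 130 x 50 mm, origin at its underside.

How it is judged:
By the outcome, as a careful person would: the job done as asked, in the order asked, and still so for the second after the job is handed in, with the robot touching nothing.
It also fails if it takes over 72 s, if anything falls off the work surface, if the arm or the gripper's body presses on something with over 40 N, if the wrist force passes 120 N, or if a joint passes its speed limit or range.

## Working session

There is one attempt and no reset: what is moved stays moved. The work goes in short steps, Python scripts to look and compute and a shell command to move; the robot and the scene stay as the last step left them, time stands still between calls to the robot, and variables do not carry over. Pictures are saved under pics/ and viewed, at most 10 in all, crops included, and the job is handed in when it is done.

```bash
mkdir -p pics; python3 - <<'E'
from cell import bot
import cv2,numpy as np
s=bot.sense();print(s);print(bot.pinch_z)
for n in("side","top"):
    d=bot.get_image(n);cv2.imwrite(f"pics/{n}0.png",d["img"][:,:,::-1]);print(n,d["intrinsics"],d["pose"])
d=bot.get_image("wrist");print(d["hand_eye"],d["intrinsics"])
E
```

```text
{'t': 0.0, 'q': array([ 1.22861273e+00,  3.53598175e-01,  1.63411799e+00,  3.80728553e-05,
        1.15521706e+00, -2.41132491e-03]), 'joint_velocities': array([-0.00058925,  0.00034961, -0.00021693,  0.0002187 ,  0.00022507,
        0.00081553]), 'effort': array([ 4.29803913e-04, -5.93833816e+01, -3.34219909e+01,  6.97144959e-02,
        2.31854181e-02, -9.99088411e-05]), 'eef_pos': array([0.20812516, 0.58880784, 0.21390182]), 'orientation': array([[-9.42825446e-01,  3.33286583e-01, -4.82633730e-04],
       [ 3.33286930e-01,  9.42824616e-01, -1.25116036e-03],
       [ 3.80439999e-05, -1.34048134e-03, -9.99999101e-01]]), 'wrist_force': array([-0.30984644,  0.33491875,  0.12870725]), 'wrist_torque': array([0.01674155, 0.03056429, 0.06009147]), 'gripper_force': 0.0, 'grip_width': 0.09212857558929066}
0.0187
side [[391.67418037   0.         277.08959838]
 [  0.         391.67418037 211.85835864]
 [  0.           0.           1.        ]] [[ 0.98444953 -0.09381396  0.14851956  0.39431188]
 [-0.17560433 -0.50285362  0.84634588 -0.66517263]
 [-0.00471546 -0.85926549 -0.51150815  0.53823636]
 [ 0.          0.          0.          1.        ]]
top [[393.88575854   0.         278.36914004]
 [  0.         393.88575854 208.93700555]
 [  0.           0.           1.        ]] [[ 1.16292981e-02 -9.95214753e-01  9.70172870e-02  4.27815842e-01]
 [-9.99931807e-01 -1.16780779e-02  6.50364636e-05  6.34625478e-02]
 [ 1.06825019e-03 -9.70114274e-02 -9.95282694e-01  8.90962959e-01]
 [ 0.00000000e+00  0.00000000e+00  0.00000000e+00  1.00000000e+00]]
[[ 1.42745061e-04 -9.59896864e-01 -2.80353330e-01  7.95952885e-02]
 [ 9.99999989e-01  1.48016250e-04  2.37102565e-06  3.50983777e-04]
 [ 3.92209084e-05 -2.80353327e-01  9.59896875e-01 -1.69496456e-01]
 [ 0.00000000e+00  0.00000000e+00  0.00000000e+00  1.00000000e+00]] [[297.2680938    0.         278.8517821 ]
 [  0.         297.2680938  208.77836926]
 [  0.           0.           1.        ]]
```

View pics/side0.png

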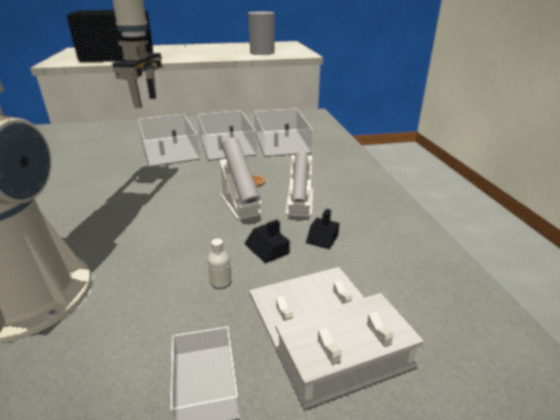

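View pics/top0.png

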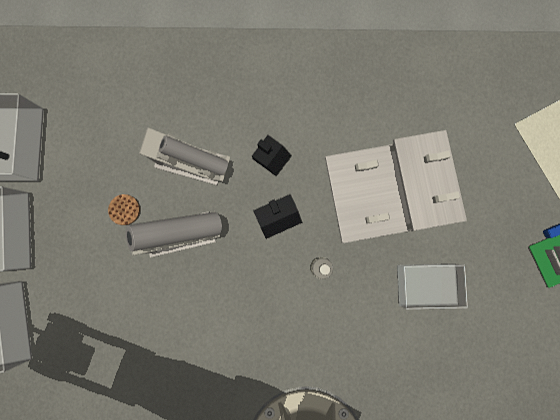

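The side view shows that both bars have their high end away from the camera (+y) and that the rack steps up to -y. In the top view the thick bar is near (175,231), the thin bar near (195,158), the long wedge at (277,216), the short wedge at (271,155) and the rack at (326..466,130..242). I'll enlarge these for corner picking.

```bash
python3 - <<'E'
import cv2
a=cv2.imread("pics/top0.png")
cv2.imwrite("pics/c1.png",cv2.resize(a[120:265,110:310],None,fx=4,fy=4,interpolation=cv2.INTER_CUBIC))
cv2.imwrite("pics/c2.png",cv2.resize(a[120:250,320:475],None,fx=4,fy=4,interpolation=cv2.INTER_CUBIC))
E
```

```text
(no output)
```

View pics/c1.png

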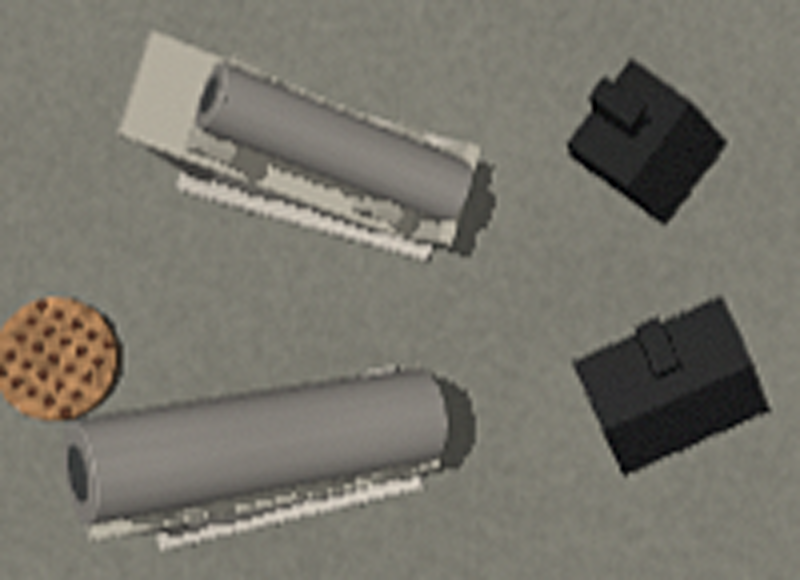

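View pics/c2.png

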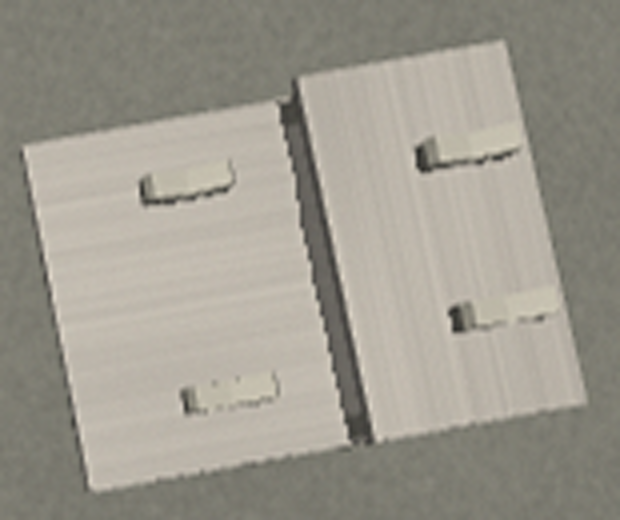

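Picked corners: long wedge toe corners at crop (627,474)/(769,409), short wedge toe corners at (665,223)/(726,143). Rack corners are at (22,147), (90,492), (296,78), (505,41), (587,404) and (370,443). The bars need height, so I'll zoom into the side view.

```bash
python3 - <<'E'
import cv2
a=cv2.imread("pics/side0.png")
cv2.imwrite("pics/c3.png",cv2.resize(a[130:225,212:337],None,fx=6,fy=6,interpolation=cv2.INTER_CUBIC))
E
```

```text
(no output)
```

View pics/c3.png

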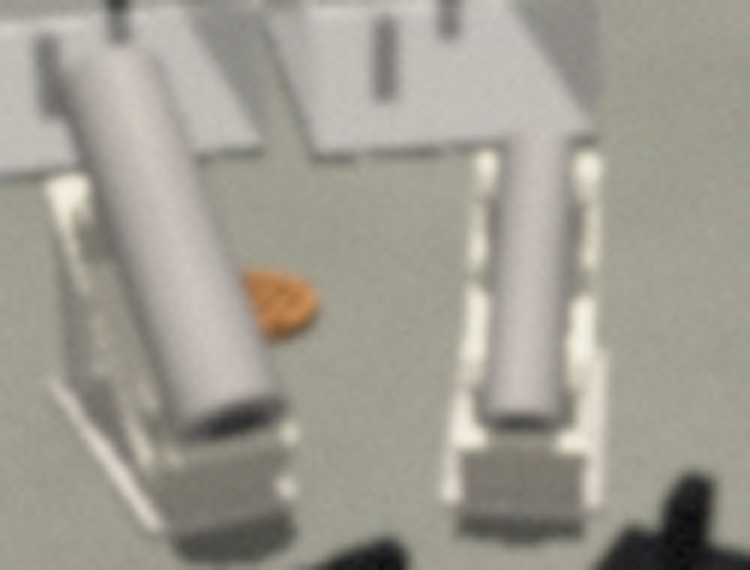

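In the side crop, the thick bar's outline runs (65,90)-(175,400) on the left and (160,80)-(280,375) on the right. The thin bar's runs (505,150)-(480,400) and (567,150)-(563,400). Next I'll fit all the poses.

```bash
cat > h.py <<'E'
import numpy as np,cv2
from cell import bot
from scipy.optimize import least_squares
from scipy.spatial.transform import Rotation as R
def cams():
    return {n:(lambda d:(d["intrinsics"],d["pose"]))(bot.get_image(n)) for n in("side","top")}
def proj(c,P):
    K,T=c; p=(np.atleast_2d(P)-T[:3,3])@T[:3,:3]@K.T
    return p[:,:2]/p[:,2:]
def cyl(c,yaw,pitch,L,r):
    a=np.array([np.cos(yaw)*np.cos(pitch),np.sin(yaw)*np.cos(pitch),np.sin(pitch)])
    u=np.cross([0,0,1],a);u/=np.linalg.norm(u);v=np.cross(a,u);t=np.linspace(0,6.28,60)[:,None]
    ring=r*(np.cos(t)*u+np.sin(t)*v)
    return np.vstack([c+a*L/2+ring,c-a*L/2+ring])
def flat(c,mod,px,x0,z0=0):
    """planar pose (x,y,yaw) of model points seen at px"""
    mod=np.array(mod,float);px=np.array(px,float)
    def W(p):return (R.from_euler('z',p[2]).as_matrix()@mod.T).T+[p[0],p[1],z0]
    s=least_squares(lambda p:(proj(c,W(p))-px).ravel(),x0)
    return s.x,np.abs(s.fun).max()
def unc(p,s,o): return (np.array(p,float)+.5)/s-.5+np.array(o)
def rel(P,Rt):
    """shift (tool axes, mm) and rotvec (deg) from the present TCP pose to (P,Rt)"""
    s=bot.sense();O=s["orientation"];
    return (O.T@(np.array(P)-s["eef_pos"])*1e3).round(1),np.degrees(R.from_matrix(O.T@Rt).as_rotvec()).round(2)
E
cat > fit.py <<'E'
from h import *
C=cams();T=C["top"]
u1=lambda p:unc(p,4,(110,120));u2=lambda p:unc(p,4,(320,120));u3=lambda p:unc(p,6,(212,130))
r=flat(T,[[.1,.13,.01],[-.1,.13,.01],[.1,-.015,.06],[.1,-.13,.06],[-.1,-.13,.06],[-.1,-.015,.06]],
 u2([(22,147),(90,492),(296,78),(505,41),(587,404),(370,443)]),[.5,-.2,0]);print("rack",r)
def w(h,px,x0): return flat(T,[[.0455,-h,.003],[.0455,h,.003],[-.022,-h,.036],[-.022,h,.036]],u1(px),x0)
print("long",w(.045,[(627,474),(769,409),(573,360),(720,297)],[.5,.1,3.1]))
print("short",w(.03,[(665,223),(726,143),(569,146),(632,59)],[.6,.1,-2.2]))
def bar(L,rad,top,side,x0):
    pts={"top":u1(top).astype(np.float32),"side":u3(side).astype(np.float32)}
    def f(p):
        o=[]
        for n in pts:
            h=cv2.convexHull(proj(C[n],cyl(p[:3],p[3],np.radians(35),L,rad)).astype(np.float32))
            o+=[cv2.pointPolygonTest(h,tuple(map(float,q)),True) for q in pts[n]]
        return o
    s=least_squares(f,x0,diff_step=1e-3,loss='soft_l1');return s.x,np.array(s.fun).round(1)
print("thick",bar(.18,.025,[(75,425),(92,522),(68,470),(250,395),(265,494),(437,372),(441,468),(447,420)],
 [(65,90),(175,400),(160,80),(280,375),(110,42),(215,437)],[.45,.33,.09,1.6]))
print("thin",bar(.14,.018,[(220,64),(205,130),(196,105),(345,105),(330,175),(475,160),(452,215)],
 [(505,150),(480,400),(567,150),(563,400),(522,428),(535,130)],[.6,.28,.09,1.3]))
E
python3 fit.py
```

```text
rack (array([ 0.56214505, -0.18748496,  0.18871654]), np.float64(0.8833029351586106))
long (array([0.50746489, 0.06953778, 3.58024095]), np.float64(0.8651453480983093))
short (array([ 0.64041981,  0.08919939, -2.18645122]), np.float64(0.7241907009696433))
thick (array([0.45943634, 0.26228728, 0.11555176, 1.79361726]), array([ 1.5,  0.5,  0. ,  0.5, -0. , -0.2, -1.2,  2.2,  1.2,  2.4,  2.1,
       -0.4,  0.9,  2. ]))
thin (array([0.61406395, 0.23664328, 0.09585959, 1.31295638]), array([ 1. , -0. , -0.3, -0.4,  0.3, -0.3,  0.9,  1.4, -0.5,  1.7,  0.8,
        2.1,  1.9]))
```

```bash
cat >> h.py <<'E'
RACK=np.array([.56215,-.18749,0]);RY=.1887
def bartool(yaw,pitch):
    a=np.array([np.cos(yaw)*np.cos(pitch),np.sin(yaw)*np.cos(pitch),np.sin(pitch)])
    z=-np.array([-np.cos(yaw)*np.sin(pitch),-np.sin(yaw)*np.sin(pitch),np.cos(pitch)])
    return np.column_stack([a,np.cross(z,a),z])
def go(P,Rt,back=0.,msg=""):
    """P: wanted grasp point; back: stand-off along tool z"""
    Rt=np.array(Rt);T=np.array(P)+Rt[:,2]*(bot.pinch_z-back);s=bot.sense()
    r=R.from_matrix(s["orientation"].T@Rt).as_rotvec();n=int(np.ceil(max(np.linalg.norm(r)/.185,1)))
    print(msg,"turn: %d x"%n,(r/n).round(4),"| then shift",(Rt.T@(T-s["eef_pos"])).round(4),"| or before",(s["orientation"].T@(T-s["eef_pos"])).round(4))
THICK=[.4594,.2623,.1156];TYAW=1.794
E
python3 -c "
from h import *
go(THICK,bartool(TYAW,np.radians(35)),.12)"
```

```text
turn: 7 x [-0.044   0.0797  0.1393] | then shift [-0.3631  0.1726 -0.2352] | or before [-0.3767 -0.2735  0.0158]
```

```bash
python3 -m creep '[[[-0.047,-0.0342,0,0,0,0,-1],[-0.047,-0.0342,0,0,0,0,-1],[-0.047,-0.0342,0,0,0,0,-1],[-0.047,-0.0342,0,0,0,0,-1],[-0.047,-0.0342,0,0,0,0,-1],[-0.047,-0.0342,0,0,0,0,-1],[-0.047,-0.0342,0,0,0,0,-1],[-0.047,-0.0342,0,0,0,0,-1],[0,0,0,-0.044,0.08,0.139,-1],[0,0,0,-0.044,0.08,0.139,-1],[0,0,0,-0.044,0.08,0.139,-1],[0,0,0,-0.044,0.08,0.139,-1]]]' 20 && python3 -m creep '[[[0,0,0,-0.044,0.08,0.139,-1],[0,0,0,-0.044,0.08,0.139,-1],[0,0,0,-0.044,0.08,0.139,-1],[0,0,0,0,0,0,-1]]]' && python3 - <<'E'
from h import *
go(THICK,bartool(TYAW,np.radians(35)),.12)
s=bot.sense();d=bot.get_image("wrist");a=d["img"][:,:,::-1].copy()
T=np.eye(4);T[:3,:3]=s["orientation"];T[:3,3]=s["eef_pos"];c=(d["intrinsics"],T@d["hand_eye"])
h=cv2.convexHull(proj(c,cyl(np.array(THICK),TYAW,np.radians(35),.18,.025)).astype(np.float32))
cv2.polylines(a,[h.astype(int)],True,(0,0,255),1)
cv2.imwrite("pics/w1.png",a);np.savez("w1.npz",K=c[0],T=c[1]);print(s["t"])
E
```

```text
t: 1.75
eef_pos: [0.472, 0.2059, 0.2148]
orientation: [[-0.589, 0.794, -0.153], [0.73, 0.603, 0.321], [0.347, 0.078, -0.935]]
wrist_force: [0.3, -0.1, -0.3]
grip_width: 0.0917
gripper_force: 0.0
t: 2.25
eef_pos: [0.4711, 0.2049, 0.2138]
orientation: [[-0.181, 0.975, -0.129], [0.798, 0.222, 0.561], [0.575, -0.002, -0.818]]
wrist_force: [-0.1, 1.0, -0.7]
grip_width: 0.0921
gripper_force: 0.0
 turn: 1 x [-0.0018 -0.0023 -0.0004] | then shift [-0.0084  0.0012  0.0127] | or before [-0.0084  0.0013  0.0127]
2.25
```

View pics/w1.png

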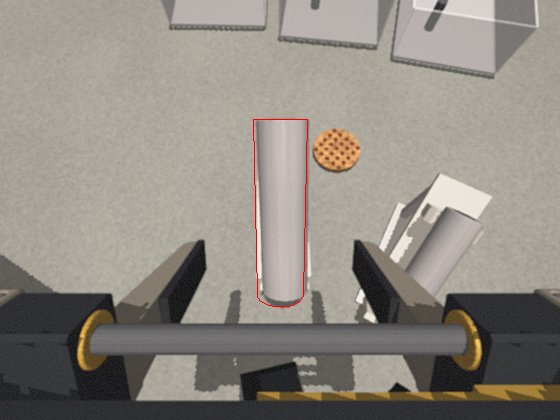

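The outline lies on the bar, but the bar looks slightly narrower, at columns 256-306 at the top and 263-304 at the bottom. I'll refit it from this picture.

```bash
python3 - <<'E'
from h import *
s=bot.sense();d=bot.get_image("wrist");g=cv2.GaussianBlur(cv2.cvtColor(d["img"],cv2.COLOR_RGB2LAB),(3,3),0).astype(float)
b=g[:,:,2];L=g[:,:,0]
for r in(130,150,180,210,240,270,295): print(r,"L",L[r,248:316:2].astype(int).tolist())
print("b",b[180,248:316:2].astype(int).tolist())
print("col",L[112:128,281].astype(int).tolist(),L[294:314,284].astype(int).tolist())
E
```

```text
130 L [177, 179, 177, 174, 140, 132, 149, 158, 167, 174, 179, 180, 187, 192, 196, 196, 197, 204, 202, 195, 191, 195, 195, 194, 191, 187, 182, 173, 161, 144, 153, 174, 176, 179]
150 L [177, 181, 180, 181, 156, 129, 147, 156, 166, 174, 179, 181, 187, 193, 196, 197, 199, 204, 202, 195, 194, 195, 196, 194, 191, 187, 183, 173, 160, 142, 157, 178, 138, 116]
180 L [180, 180, 177, 175, 173, 141, 135, 150, 161, 172, 178, 181, 185, 188, 193, 197, 197, 198, 198, 195, 193, 192, 196, 193, 188, 184, 178, 168, 155, 139, 159, 175, 177, 179]
210 L [174, 173, 176, 176, 209, 212, 141, 146, 158, 169, 175, 181, 183, 187, 189, 195, 196, 194, 193, 192, 189, 190, 193, 190, 186, 181, 174, 165, 149, 139, 166, 175, 170, 172]
240 L [178, 177, 178, 177, 215, 238, 180, 141, 157, 167, 175, 183, 185, 187, 189, 194, 196, 194, 194, 193, 191, 190, 191, 190, 186, 180, 173, 163, 145, 161, 202, 176, 171, 174]
270 L [176, 172, 173, 173, 221, 242, 220, 147, 154, 165, 175, 181, 184, 188, 190, 194, 197, 197, 197, 197, 193, 191, 192, 191, 184, 179, 172, 160, 143, 168, 231, 193, 170, 169]
295 L [174, 174, 173, 172, 174, 172, 160, 144, 129, 149, 169, 177, 180, 186, 189, 190, 196, 194, 195, 194, 189, 188, 189, 186, 180, 175, 165, 159, 172, 177, 177, 167, 113, 100]
b [135, 135, 135, 134, 134, 132, 131, 131, 131, 131, 131, 132, 132, 131, 131, 132, 131, 131, 131, 132, 132, 132, 132, 131, 131, 131, 131, 130, 131, 131, 133, 134, 134, 135]
col [179, 178, 178, 179, 179, 175, 167, 171, 189, 201, 202, 201, 201, 201, 202, 202] [195, 195, 194, 194, 195, 194, 182, 152, 119, 102, 98, 99, 110, 134, 158, 169, 172, 173, 174, 175]
```

```bash
python3 - <<'E'
from h import *
w=np.load("w1.npz");c=(w["K"],w["T"])
pts=[(256,130),(256.5,150),(258,180),(259.5,210),(261,240),(262,270),(307.5,130),(307,150),(307.5,180),(307,210),(306,240),(305.5,270),(281,118.5),(284,301)]
for free in(0,1):
    def f(p):
        h=cv2.convexHull(proj(c,cyl(p[:3],p[3],np.radians(35)+(p[4] if free else 0),.18,.025)).astype(np.float32))
        return [cv2.pointPolygonTest(h,q,True) for q in pts]
    s=least_squares(f,THICK+[TYAW,0],diff_step=1e-3,x_scale=[.01,.01,.01,.05,.05]);print(s.x.round(4),np.array(s.fun).round(1))
    go(s.x[:3],bartool(s.x[3],np.radians(35)),.12)
E
```

```text
[0.4605 0.2696 0.1063 1.816  0.    ] [ 0.4  0.1  0.4  0.7  1.   0.8  0.3  0.7 -0.   0.2  1.   1.2 -0.7 -1. ]
 turn: 1 x [ 0.011  -0.0006 -0.0139] | then shift [-0.0091  0.0046  0.0246] | or before [-0.0091  0.0044  0.0246]
[ 0.4604  0.2705  0.1038  1.815  -0.0481] [-0.2 -0.4  0.1  0.5  0.9  0.9 -0.2  0.2 -0.4  0.   0.9  1.3 -0.4 -0.5]
 turn: 1 x [ 0.0104 -0.0006 -0.013 ] | then shift [-0.0099  0.0045  0.0271] | or before [-0.0098  0.0044  0.0271]
```

```bash
python3 -m creep '[[[-0.009,0.0045,0.04,0.011,0,-0.014,-1],[0,0,0.04,0,0,0,-1],[0,0,0.03,0,0,0,-1],[0,0,0.02,0,0,0,-1],[0,0,0.012,0,0,0,-1],[0,0,0,0,0,0,0.3],[0,0,0,0,0,0,0.3],[0,0,0,0,0,0,0.3],[0,0,0,0,0,0,0.3]]]' 40
```

```text
t: 3.48
eef_pos: [0.4588, 0.279, 0.0937]
orientation: [[-0.196, 0.971, -0.138], [0.794, 0.24, 0.559], [0.575, -0.0, -0.818]]
wrist_force: [0.9, 0.8, -0.7]
grip_width: 0.0541
gripper_force: 0.0
```

```bash
python3 -m creep '[[[0,0,0,0,0,0,0.5],[0,0,0,0,0,0,0.5],[0,0,0,0,0,0,0.5]]]' 40
```

```text
t: 3.85
eef_pos: [0.4586, 0.279, 0.0936]
orientation: [[-0.197, 0.971, -0.139], [0.794, 0.241, 0.558], [0.575, -0.0, -0.818]]
wrist_force: [0.3, -4.9, 5.9]
grip_width: 0.0493
gripper_force: 40.0
```

```bash
cat >> h.py <<'E'
RR=R.from_euler('z',RY).as_matrix()
def rk(x,y,z): return RACK+RR@np.array([x,y,z])/1e3
LOW=rk(0,45,51.6);UP=rk(0,-93,93.9)
E
python3 -m creep '[[[0,0,-0.02,0,0,0,0.5],[0,0,-0.04,0,0,0,0.5],[0,0,-0.05,0,0,0,0.5],[0,0,-0.05,0,0,0,0.5]]]' && python3 -c "
from h import *
go(LOW,bartool(RY,0),.1)"
```

```text
t: 4.35
eef_pos: [0.4801, 0.188, 0.2253]
orientation: [[-0.196, 0.971, -0.14], [0.795, 0.241, 0.557], [0.574, -0.002, -0.819]]
wrist_force: [1.3, 1.2, -7.0]
grip_width: 0.0496
gripper_force: 40.0
 turn: 10 x [-0.0497 -0.0467  0.1569] | then shift [0.0101 0.3392 0.0924] | or before [-0.3308 -0.0081 -0.1191]
```

```bash
python3 -m creep '[[[0,0,0,-0.0497,-0.0467,0.157,0.5],[0,0,0,-0.0497,-0.0467,0.157,0.5],[0,0,0,-0.0497,-0.0467,0.157,0.5],[0,0,0,-0.0497,-0.0467,0.157,0.5],[0,0,0,-0.0497,-0.0467,0.157,0.5],[0,0,0,-0.0497,-0.0467,0.157,0.5],[0,0,0,-0.0497,-0.0467,0.157,0.5],[0,0,0,-0.0497,-0.0467,0.157,0.5],[0,0,0,-0.0497,-0.0467,0.157,0.5],[0,0,0,-0.0497,-0.0467,0.157,0.5],[0.005,0.055,0,0,0,0,0.5],[0.005,0.055,0,0,0,0,0.5]]]' && python3 -m creep '[[[0,0.055,0,0,0,0,0.5],[0,0.055,0,0,0,0,0.5],[0,0.055,0.02,0,0,0,0.5],[0,0.055,0.03,0,0,0,0.5],[0,0.009,0.03,0,0,0,0.5],[0,0,0,0,0,0,0.5]]]' && python3 - <<'E'
from h import *
go(LOW,bartool(RY,0),.1)
s=bot.sense();d=bot.get_image("wrist");a=d["img"][:,:,::-1].copy()
cv2.imwrite("pics/w2raw.png",a)
T=np.eye(4);T[:3,:3]=s["orientation"];T[:3,3]=s["eef_pos"];c=(d["intrinsics"],T@d["hand_eye"]);np.savez("w2.npz",K=c[0],T=c[1])
g=s["eef_pos"]-s["orientation"][:,2]*bot.pinch_z
x=s["orientation"][:,0]
h=cv2.convexHull(proj(c,cyl(g,np.arctan2(x[1],x[0]),np.arcsin(x[2]),.18,.025)).astype(np.float32));cv2.polylines(a,[h.astype(int)],True,(0,0,255),1)
for sx in(1,-1):
  for Y,Z,hx in((45,14,60),(-93,64,44)):
    for dx in(7,-7):
        P=[rk(sx*hx+dx,Y+dy,Z+10+abs(dz)) for dy,dz in((-24,10),(0,0),(24,10))]
        cv2.polylines(a,[proj(c,np.array(P)).astype(int)],False,(0,255,0),1)
for q in([[100,130,10],[-100,130,10]],[[100,-15,60],[-100,-15,60]],[[100,130,10],[100,-15,10]],[[-100,130,10],[-100,-15,10]]):
    cv2.polylines(a,[proj(c,np.array([rk(*p) for p in q])).astype(int)],False,(255,0,0),1)
cv2.imwrite("pics/w2.png",a);print(s["t"],s["orientation"].round(3))
E
```

```text
t: 5.85
eef_pos: [0.5104, 0.0825, 0.2239]
orientation: [[0.982, 0.188, -0.001], [0.188, -0.982, 0.001], [-0.0, -0.001, -1.0]]
wrist_force: [0.0, -0.5, -6.4]
grip_width: 0.0493
gripper_force: 40.0
t: 6.6
eef_pos: [0.5508, -0.1419, 0.1414]
orientation: [[0.983, 0.183, -0.006], [0.183, -0.983, 0.003], [-0.005, -0.004, -1.0]]
wrist_force: [-0.9, 1.0, -6.6]
grip_width: 0.0491
gripper_force: 40.0
 turn: 1 x [-0.0044  0.0049 -0.0042] | then shift [0.0026 0.0019 0.0085] | or before [0.0027 0.002  0.0085]
6.6 [[ 0.983  0.183 -0.006]
 [ 0.183 -0.983  0.003]
 [-0.005 -0.004 -1.   ]]
```

View pics/w2.png

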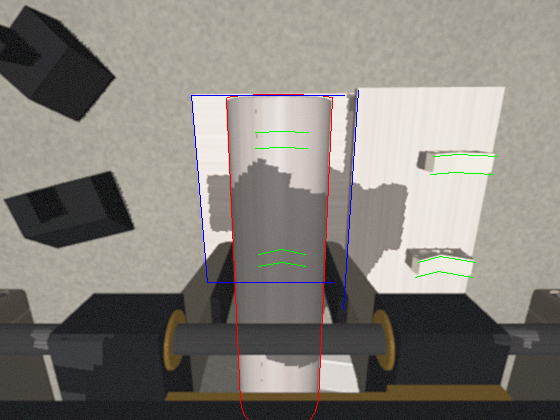

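The bar sits in the hand as predicted (outline within ~2 px), and the predicted rack edges and saddles match at (357,88) and (427..494,152..174). Lowering now.

```bash
python3 -m creep '[[[0.0027,0.002,0,-0.0044,0.005,-0.004,0.5],[0,0,0.045,0,0,0,0.5],[0,0,0.03,0,0,0,0.5],[0,0,0.018,0,0,0,0.5],[0,0,0.008,0,0,0,0.5],[0,0,0,0,0,0,0.5]]]' && python3 -c "
from h import *
go(LOW,bartool(RY,0),0)"
```

```text
t: 7.4
eef_pos: [0.5578, -0.1425, 0.0431]
orientation: [[0.982, 0.191, 0.007], [0.191, -0.982, -0.001], [0.007, 0.003, -1.0]]
wrist_force: [0.6, -0.5, -5.0]
grip_width: 0.0491
gripper_force: 40.0
 turn: 1 x [ 0.0026 -0.0066  0.0031] | then shift [-0.0042  0.      0.0102] | or before [-0.0042 -0.      0.0101]
```

```bash
python3 -m creep '[[[-0.003,0,0.004,0.001,-0.005,0.002,0.5],[0,0,0,0,0,0,0.5],[0,0,0,0,0,0,0.5]]]' && python3 -c "
from h import *
go(LOW,bartool(RY,0),0)"
```

```text
t: 7.78
eef_pos: [0.5546, -0.1433, 0.0389]
orientation: [[0.982, 0.188, 0.002], [0.188, -0.982, -0.001], [0.002, 0.002, -1.0]]
wrist_force: [0.7, -0.1, -6.2]
grip_width: 0.0493
gripper_force: 40.0
 turn: 1 x [ 0.0016 -0.0016  0.0006] | then shift [-0.0009 -0.0002  0.006 ] | or before [-0.0009 -0.0002  0.006 ]
```

```bash
python3 -m creep '[[[-0.001,0,0.002,0,-0.0015,0,0.5],[0,0,0.0015,0,0,0,0.5],[0,0,0.0015,0,0,0,0.5],[0,0,0,0,0,0,0.5]]]'
```

```text
t: 8.28
eef_pos: [0.5532, -0.1433, 0.0333]
orientation: [[0.982, 0.188, -0.001], [0.188, -0.982, -0.001], [-0.001, 0.001, -1.0]]
wrist_force: [0.8, -0.3, -6.0]
grip_width: 0.0492
gripper_force: 40.0
```

```bash
python3 -m creep '[[[0.0003,0,0.001,0,0,0,0.5],[0,0,0.001,0,0,0,0.5],[0,0,0,0,0,0,0.5]]]'
```

```text
t: 8.65
eef_pos: [0.5538, -0.1434, 0.0318]
orientation: [[0.982, 0.188, -0.0], [0.188, -0.982, -0.001], [-0.0, 0.001, -1.0]]
wrist_force: [-1.0, -0.2, -0.9]
grip_width: 0.0488
gripper_force: 40.0
```

```bash
python3 -m creep '[[[0,0,0.0005,0,0,0,-0.1],[0,0,0,0,0,0,-0.2],[0,0,0,0,0,0,-0.3],[0,0,0,0,0,0,-0.4],[0,0,0,0,0,0,-0.4]]]'; python3 -c "
from h import *
print(bot.sense()['wrist_force'])"
```

```text
t: 9.28
eef_pos: [0.5537, -0.1433, 0.031]
orientation: [[0.982, 0.188, -0.0], [0.188, -0.982, -0.001], [-0.0, 0.001, -1.0]]
wrist_force: [-0.2, -0.5, 0.4]
grip_width: 0.0644
gripper_force: 0.0
[-0.16778402 -0.54614905  0.38302776]
```

```bash
cat >> h.py <<'E'
def fin(p): return np.array([p[0]-.008*np.cos(p[2]),p[1]-.008*np.sin(p[2]),.059])
LONG=[.50746,.06954,3.58024];SHORT=[.64042,.08920,-2.18645]
E
python3 -m creep '[[[0,0,-0.02,0,0,0,-0.4],[0,0,-0.04,0,0,0,-0.6],[0,0,-0.05,0,0,0,-0.8],[0,0,-0.05,0,0,0,-1]]]' && python3 -c "
from h import *
go(fin(LONG),bartool(LONG[2]-np.pi,0),.09)"
```

```text
t: 9.78
eef_pos: [0.5534, -0.143, 0.1924]
orientation: [[0.982, 0.188, -0.001], [0.188, -0.982, -0.001], [-0.001, 0.001, -1.0]]
wrist_force: [1.2, -0.5, -0.2]
grip_width: 0.0906
gripper_force: 0.0
 turn: 2 x [ 0.0005  0.0005 -0.1246] | then shift [ 0.0567 -0.212   0.0621] | or before [ 0.0027 -0.2195  0.0618]
```

```bash
python3 -m creep '[[[0,-0.055,0,0,0,0,-1],[0,-0.055,0,0,0,0,-1],[0,-0.055,0,0,0,0,-1],[0.003,-0.0545,0,0,0,0,-1],[0,0,0.03,0,0,-0.125,-1],[0,0,0.03,0,0,-0.125,-1],[0,0,0,0,0,0,-1],[0,0,0,0,0,0,-1]]]' && python3 - <<'E'
from h import *
go(fin(LONG),bartool(LONG[2]-np.pi,0),.09)
s=bot.sense();d=bot.get_image("wrist");a=d["img"][:,:,::-1].copy()
T=np.eye(4);T[:3,:3]=s["orientation"];T[:3,3]=s["eef_pos"];c=(d["intrinsics"],T@d["hand_eye"]);np.savez("w3.npz",K=c[0],T=c[1])
cv2.imwrite("pics/w3raw.png",a)
for p,h in((LONG,45),(SHORT,30)):
    M=R.from_euler('z',p[2]).as_matrix();f=lambda q:proj(c,np.array(q)/1e3@M.T+[p[0],p[1],0]).astype(int)
    for q in([[-22,-7,67],[6,-7,67],[6,7,67],[-22,7,67]],[[-22,-h,36],[20,-h,36],[20,h,36],[-22,h,36]],[[45.5,-h,0],[45.5,h,0]]):
        cv2.polylines(a,[f(q)],True,(0,0,255),1)
cv2.imwrite("pics/w3.png",a);print(s["t"])
E
```

```text
t: 10.78
eef_pos: [0.5158, 0.0729, 0.1315]
orientation: [[0.906, 0.423, 0.0], [0.423, -0.906, -0.001], [-0.0, 0.001, -1.0]]
wrist_force: [-0.2, 0.5, -0.4]
grip_width: 0.0918
gripper_force: 0.0
 turn: 1 x [ 0.0014  0.0001 -0.0022] | then shift [-0.001  -0.0005  0.0012] | or before [-0.001  -0.0005  0.0012]
10.775
```

View pics/w3.png

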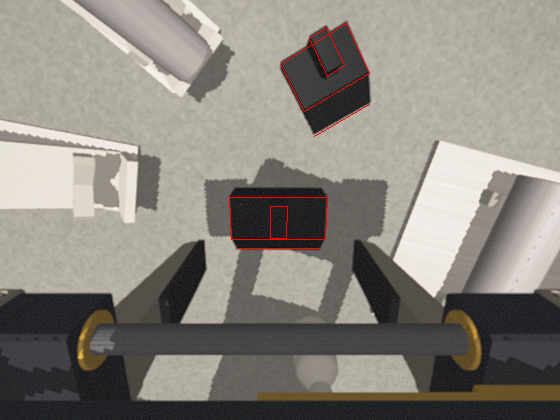

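The predicted outlines fit both wedges: the long one at columns 230-327 with its toe at row 249, and the short one at (325,80). Grasping the fin.

```bash
python3 -m creep '[[[-0.001,-0.0005,0.03,0,0,-0.002,0.2],[0,0,0.03,0,0,0,0.2],[0,0,0.02,0,0,0,0.2],[0,0,0.011,0,0,0,0.2],[0,0,0,0,0,0,0.6],[0,0,0,0,0,0,0.9],[0,0,0,0,0,0,1],[0,0,0,0,0,0,1],[0,0,0,0,0,0,1],[0,0,0,0,0,0,1]]]' 25
```

```text
t: 12.08
eef_pos: [0.5145, 0.0729, 0.0402]
orientation: [[0.904, 0.427, 0.0], [0.427, -0.904, -0.001], [-0.0, 0.001, -1.0]]
wrist_force: [-0.4, 0.3, 5.9]
grip_width: 0.0137
gripper_force: 25.0
```

```bash
python3 -m creep '[[[0,0,-0.02,0,0,0,1],[0,0,-0.05,0,0,0,1],[0,0,-0.05,0,0,0,1],[0,0,0,0,0,0,1]]]' && python3 -c "
from h import *
go(rk(0,112.8,69),bartool(RY+np.pi/2,0),.05)"
```

```text
t: 12.58
eef_pos: [0.5167, 0.0734, 0.1633]
orientation: [[0.904, 0.427, 0.007], [0.427, -0.904, -0.0], [0.006, 0.003, -1.0]]
wrist_force: [-0.1, -0.3, -1.3]
grip_width: 0.0142
gripper_force: 25.0
 turn: 8 x [ 0.0008 -0.0003 -0.1648] | then shift [-0.152  -0.0043  0.063 ] | or before [-0.0425  0.1459  0.0632]
```

```bash
python3 -m creep '[[[0,0,0,0,0,-0.165,1],[0,0,0,0,0,-0.165,1],[0,0,0,0,0,-0.165,1],[0,0,0,0,0,-0.165,1],[0,0,0,0,0,-0.165,1],[0,0,0,0,0,-0.165,1],[0,0,0,0,0,-0.165,1],[0,0,0,0,0,-0.165,1],[-0.05,-0.004,0,0,0,0,1],[-0.05,0,0.02,0,0,0,1],[-0.05,0,0.04,0,0,0,1]]]' && python3 -m creep '[[[0,0,0,0,0,0,1],[0,0,0,0,0,0,1]]]'&& python3 -c "
from h import *
go(rk(0,112.8,69),bartool(RY+np.pi/2,0),.0)"
```

```text
t: 13.95
eef_pos: [0.5392, -0.0751, 0.1002]
orientation: [[-0.19, 0.982, 0.002], [0.982, 0.19, -0.001], [-0.002, 0.002, -1.0]]
wrist_force: [-0.3, 25.2, 26.6]
grip_width: 0.0136
gripper_force: 25.0
t: 14.2
eef_pos: [0.5373, -0.0739, 0.0997]
orientation: [[-0.189, 0.982, -0.003], [0.982, 0.189, -0.001], [-0.001, -0.003, -1.0]]
wrist_force: [-0.4, 0.7, -0.7]
grip_width: 0.0136
gripper_force: 40.9
 turn: 1 x [-0.0029  0.0007  0.0013] | then shift [-0.0034  0.0031  0.0494] | or before [-0.0034  0.0032  0.0494]
```

The toe probably bumped the cylinder: the hover was low at that y, and there was a 25 N transient. I'll back off and look.

```bash
python3 -m creep '[[[0.03,0.003,-0.01,0,0,0,1],[0.03,0,-0.02,0,0,0,1],[0,0,0,0,0,0,1],[0,0,0,0,0,0,1]]]' && python3 - <<'E'
from h import *
s=bot.sense();print(s["wrist_force"],s["gripper_force"])
d=bot.get_image("wrist");a=d["img"][:,:,::-1].copy();cv2.imwrite("pics/w4raw.png",a)
T=np.eye(4);T[:3,:3]=s["orientation"];T[:3,3]=s["eef_pos"];c=(d["intrinsics"],T@d["hand_eye"])
def draw(a,c,wedge=None):
    h=cv2.convexHull(proj(c,cyl(LOW,RY,0,.18,.025)).astype(np.float32));cv2.polylines(a,[h.astype(int)],True,(0,0,255),1)
    O=s["orientation"];o=s["eef_pos"]+O@[-.008,0,.0402]
    f=lambda q:proj(c,(np.array(q)/1e3*[-1,-1,1])@(O*[1,1,-1]).T+o).astype(int)
    for q in([[-22,-45,36],[20,-45,36],[20,45,36],[-22,45,36]],[[45.5,-45,0],[45.5,45,0]]): cv2.polylines(a,[f(q)],True,(0,255,0),1)
draw(a,c)
d=bot.get_image("top");b=d["img"][:,:,::-1].copy();draw(b,(d["intrinsics"],d["pose"]))
b=cv2.resize(b[120:260,320:480],None,fx=2.5,fy=2.5,interpolation=cv2.INTER_CUBIC)
b=cv2.copyMakeBorder(b,0,420-b.shape[0],0,0,cv2.BORDER_CONSTANT)
cv2.imwrite("pics/w4.png",cv2.resize(np.hstack([a,b]),(800,350)))
E
```

```text
t: 14.7
eef_pos: [0.5298, -0.0141, 0.1308]
orientation: [[-0.191, 0.982, 0.0], [0.982, 0.191, -0.002], [-0.002, -0.0, -1.0]]
wrist_force: [-0.6, -0.0, -1.1]
grip_width: 0.0138
gripper_force: 40.9
[-0.56164841 -0.03735716 -1.12492918] 40.934383140702266
```

View pics/w4.png

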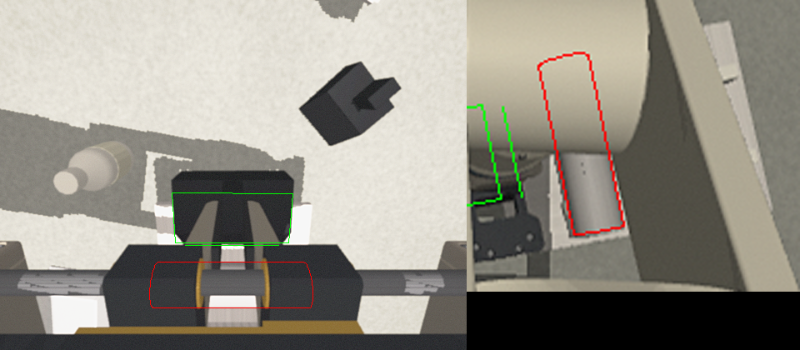

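The cylinder still matches its predicted outline in the top view. The wedge's outline differs from the prediction (back edge at row 170 against 193), so I'll fit its pitch in the grip.

```bash
python3 - <<'E'
from h import *
a=cv2.imread("pics/w4raw.png");g=cv2.cvtColor(a,cv2.COLOR_BGR2GRAY);m=((g<75)*255).astype(np.uint8)
for r in range(200,300,6):
    x=np.where(m[r,195:370])[0]+195
    print(r,x.min() if len(x) else None,x.max() if len(x) else None,len(x))
s=bot.sense();O=s["orientation"];d=bot.get_image("wrist")
T=np.eye(4);T[:3,:3]=O;T[:3,3]=s["eef_pos"];c=(d["intrinsics"],T@d["hand_eye"])
q=np.array([[-22,-45,0],[-22,45,0],[-22,-45,36],[-22,45,36],[20,-45,36],[20,45,36],[45.5,-45,5.4],[45.5,45,5.4],[45.5,-45,0],[45.5,45,0]],float)
for th in(-12,-6,0,6,12,20,30):
    M=R.from_euler('y',th,degrees=True).as_matrix()
    w=((q-[-8,0,59])@M.T)/1e3   # wedge axes about the grip point
    P=(w*[-1,-1,1])@(O*[1,1,-1]).T+s["eef_pos"]-O[:,2]*bot.pinch_z
    print(th,proj(c,P).astype(int)[::1].tolist())
E
```

```text
200 None None 0
206 218 342 125
212 210 348 139
218 206 352 147
224 207 351 145
230 207 351 145
236 207 350 144
242 207 350 122
248 208 349 110
254 209 349 105
260 209 348 100
266 209 348 95
272 210 348 90
278 210 347 83
284 215 343 71
290 220 338 55
296 195 369 125
-12 [[338, 229], [219, 229], [349, 238], [208, 238], [348, 302], [209, 302], [338, 319], [219, 319], [336, 316], [220, 316]]
-6 [[338, 222], [218, 222], [350, 234], [207, 234], [347, 296], [210, 296], [337, 309], [220, 308], [335, 305], [221, 305]]
0 [[339, 214], [218, 214], [351, 231], [206, 231], [346, 291], [210, 291], [336, 298], [221, 298], [334, 294], [222, 294]]
6 [[340, 207], [217, 207], [351, 229], [205, 229], [346, 285], [211, 285], [335, 288], [222, 288], [334, 284], [223, 284]]
12 [[341, 200], [215, 200], [352, 227], [204, 226], [345, 280], [212, 279], [334, 278], [223, 278], [333, 273], [224, 273]]
20 [[343, 191], [214, 191], [354, 224], [203, 224], [344, 272], [212, 272], [334, 264], [223, 264], [333, 260], [224, 260]]
30 [[346, 181], [211, 181], [356, 222], [201, 222], [344, 262], [213, 262], [333, 248], [223, 248], [333, 243], [224, 243]]
```

The wedge is still level but slid about 8 mm back in the fingers, so the grip is now at about wedge x=0. The grip is still sound. This time I'll descend clear of the cylinder, then slide in.

```bash
python3 -c "
from h import *
go(rk(0,122,72),bartool(RY+np.pi/2,0),.0)"
```

```text
turn: 1 x [-0.0012  0.0014  0.0017] | then shift [-0.0537 -0.0005  0.077 ] | or before [-0.0536 -0.0005  0.0771]
```

```bash
python3 -m creep '[[[-0.03,0,0,-0.001,0.001,0.002,1],[-0.024,-0.0005,0,0,0,0,1],[0,0,0.03,0,0,0,1],[0,0,0.03,0,0,0,1],[0,0,0.015,0,0,0,1],[0,0,0,0,0,0,1],[0,0,0,0,0,0,1]]]' 25 && python3 -c "
from h import *
go(rk(0,106,69),bartool(RY+np.pi/2,0),.0);print(bot.sense()['gripper_force'])"
```

```text
t: 15.72
eef_pos: [0.5404, -0.0677, 0.0566]
orientation: [[-0.187, 0.982, 0.002], [0.982, 0.187, -0.0], [-0.001, 0.002, -1.0]]
wrist_force: [1.5, 0.8, -1.6]
grip_width: 0.0135
gripper_force: 40.9
 turn: 1 x [ 0.0015  0.0007 -0.0001] | then shift [-0.0158 -0.0011  0.0063] | or before [-0.0158 -0.0011  0.0063]
40.93672565999441
```

```bash
python3 -m creep '[[[-0.005,-0.001,0.003,0.001,0,0,1],[-0.005,0,0.0015,0,0,0,1],[0,0,0.001,0,0,0,1],[0,0,0.001,0,0,0,1],[0,0,0,0,0,0,1]]]' && python3 -m creep '[[[0,0,0.001,0,0,0,1],[0,0,0,0,0,0,1]]]'
```

```text
t: 16.35
eef_pos: [0.5406, -0.0775, 0.0492]
orientation: [[-0.188, 0.982, -0.001], [0.982, 0.188, -0.0], [-0.0, -0.001, -1.0]]
wrist_force: [0.7, 0.2, -0.2]
grip_width: 0.0138
gripper_force: 40.9
t: 16.6
eef_pos: [0.5406, -0.0775, 0.0483]
orientation: [[-0.188, 0.982, -0.001], [0.982, 0.188, -0.0], [-0.0, -0.001, -1.0]]
wrist_force: [0.1, -0.9, -1.0]
grip_width: 0.0136
gripper_force: 40.9
```

```bash
python3 -m creep '[[[0,0,0.001,0,0,0,1],[0,0,0,0,0,0,1]]]' && python3 -m creep '[[[0,0,0.001,0,0,0,1],[0,0,0,0,0,0,1]]]'&& python3 -m creep '[[[0,0,0.001,0,0,0,1],[0,0,0,0,0,0,1]]]'
```

```text
t: 16.85
eef_pos: [0.5408, -0.0776, 0.0479]
orientation: [[-0.187, 0.982, -0.0], [0.982, 0.187, -0.0], [-0.0, -0.0, -1.0]]
wrist_force: [-2.3, -0.2, 5.7]
grip_width: 0.014
gripper_force: 40.8
t: 17.1
eef_pos: [0.5409, -0.0778, 0.0477]
orientation: [[-0.188, 0.982, -0.0], [0.982, 0.188, -0.001], [-0.001, -0.0, -1.0]]
wrist_force: [-5.0, -1.8, 16.5]
grip_width: 0.0135
gripper_force: 36.3
t: 17.35
eef_pos: [0.541, -0.0784, 0.0473]
orientation: [[-0.188, 0.982, 0.0], [0.982, 0.188, -0.002], [-0.002, 0.0, -1.0]]
wrist_force: [-6.7, -4.4, 23.4]
grip_width: 0.0135
gripper_force: 32.9
```

```bash
python3 -m creep '[[[0,0,-0.0022,0,0,0,1],[-0.004,0,0,0,0,0,1],[-0.004,0,0,0,0,0,1],[-0.003,0,0,0,0,0,1],[0,0,0,0,0,0,1]]]' && python3 -c "
from h import *
s=bot.sense();g=s['eef_pos'];print('rack',RR.T@(g-RACK)*1e3,RR.T@s['wrist_force'])"
```

```text
t: 17.98
eef_pos: [0.5429, -0.0886, 0.0475]
orientation: [[-0.187, 0.982, -0.0], [0.982, 0.187, -0.0], [-0.0, -0.0, -1.0]]
wrist_force: [-1.0, 0.9, 4.0]
grip_width: 0.0137
gripper_force: 31.6
rack [ -0.40037247 100.74114132  47.53233181] [-0.86181938  1.08033265  3.97697342]
```

```bash
python3 -m creep '[[[-0.002,0,0,0,0,0,1],[-0.002,0,0,0,0,0,1],[0,0,0,0,0,0,1]]]' && python3 -m creep '[[[-0.0015,0,0,0,0,0,1],[0,0,0,0,0,0,1]]]' && python3 -m creep '[[[-0.0015,0,0,0,0,0,1],[0,0,0,0,0,0,1]]]'
```

```text
t: 18.35
eef_pos: [0.5435, -0.0924, 0.0475]
orientation: [[-0.187, 0.982, -0.0], [0.982, 0.187, -0.001], [-0.0, -0.0, -1.0]]
wrist_force: [-0.5, 2.4, 4.6]
grip_width: 0.0138
gripper_force: 31.4
t: 18.6
eef_pos: [0.5438, -0.0938, 0.0475]
orientation: [[-0.187, 0.982, -0.0], [0.982, 0.187, -0.0], [-0.0, -0.0, -1.0]]
wrist_force: [-0.7, 2.1, 5.0]
grip_width: 0.0137
gripper_force: 31.3
t: 18.85
eef_pos: [0.5441, -0.0953, 0.0475]
orientation: [[-0.187, 0.982, -0.0], [0.982, 0.187, -0.001], [-0.0, -0.0, -1.0]]
wrist_force: [0.6, 3.0, 4.0]
grip_width: 0.0138
gripper_force: 31.3
```

```bash
python3 -m creep '[[[-0.001,0,0,0,0,0,1],[0,0,0,0,0,0,1]]]' |grep -E "force|eef" && python3 -m creep '[[[-0.001,0,0,0,0,0,1],[0,0,0,0,0,0,1]]]'|grep -E "force|eef" && python3 -m creep '[[[-0.001,0,0,0,0,0,1],[0,0,0,0,0,0,1]]]'|grep -E "force|eef"
```

```text
eef_pos: [0.5442, -0.0963, 0.0475]
wrist_force: [-0.9, 1.8, 5.0]
gripper_force: 31.2
eef_pos: [0.5443, -0.0971, 0.0475]
wrist_force: [-1.5, 5.1, 3.8]
gripper_force: 29.7
eef_pos: [0.5444, -0.0979, 0.0473]
wrist_force: [-0.9, 5.2, 1.6]
gripper_force: 26.2
```

```bash
python3 -m creep '[[[-0.001,0,0,0,0,0,1],[0,0,0,0,0,0,1]]]'|grep -E "force|eef"; python3 -m creep '[[[-0.001,0,0,0,0,0,1],[0,0,0,0,0,0,1]]]'|grep -E "force|eef"; python3 -c "
from h import *
s=bot.sense();g=s['eef_pos'];print('rack',RR.T@(g-RACK)*1e3,RR.T@s['wrist_force'])"
```

```text
eef_pos: [0.5445, -0.0987, 0.0472]
wrist_force: [-0.2, 6.8, 1.2]
gripper_force: 25.0
eef_pos: [0.5445, -0.0996, 0.0471]
wrist_force: [-0.9, 6.1, 0.2]
gripper_force: 25.0
rack [-0.87685297 89.62473671 47.08028375] [0.21946165 6.1797215  0.22240946]
```

```bash
python3 -m creep '[[[0.0025,0,0,0,0,0,1],[0,0,0,0,0,0,1]]]'|grep -E "force|eef"; python3 -m creep '[[[0.0015,0,0,0,0,0,1],[0,0,0,0,0,0,1]]]'|grep -E "force|eef"; python3 -m creep '[[[-0.0015,0,0,0,0,0,1],[0,0,0,0,0,0,1]]]'|grep -E "force|eef"
```

```text
eef_pos: [0.5443, -0.098, 0.0473]
wrist_force: [0.5, 0.3, -1.5]
gripper_force: 25.0
eef_pos: [0.5442, -0.0963, 0.0475]
wrist_force: [0.3, -0.3, -2.2]
gripper_force: 25.0
eef_pos: [0.5446, -0.0978, 0.0476]
wrist_force: [0.9, 0.1, -1.0]
gripper_force: 25.0
```

```bash
for i in 1; do python3 -m creep '[[[-0.001,0,0,0,0,0,1],[0,0,0,0,0,0,1]]]'|grep -E "force|eef"; python3 -m creep '[[[-0.001,0,0,0,0,0,1],[0,0,0,0,0,0,1]]]'|grep -E "force|eef"; done; python3 - <<'E'
from h import *
s=bot.sense();d=bot.get_image("wrist");a=d["img"][:,:,::-1].copy()
T=np.eye(4);T[:3,:3]=s["orientation"];T[:3,3]=s["eef_pos"];c=(d["intrinsics"],T@d["hand_eye"])
cv2.imwrite("pics/w5.png",a);np.savez("w5.npz",K=c[0],T=c[1])
E
```

```text
eef_pos: [0.5445, -0.0984, 0.0474]
wrist_force: [0.4, 3.1, -1.6]
gripper_force: 25.0
eef_pos: [0.5445, -0.0991, 0.0473]
wrist_force: [-0.0, 5.0, -3.0]
gripper_force: 25.0
```

```bash
python3 -m creep '[[[0.0005,0,0.0008,0,0,0,1],[0,0,0,0,0,0,1]]]'|grep -E "force|eef"; python3 -m creep '[[[0,0,0,0,0,0,0.6],[0,0,0,0,0,0,0.4],[0,0,0,0,0,0,0.2],[0,0,0,0,0,0,0.2],[0,0,-0.015,0,0,0,0.2],[0,0,-0.035,0,0,0,0],[0,0,-0.05,0,0,0,-0.5],[0.03,0,-0.05,0,0,0,-1],[0.05,0,0,0,0,0,-1],[0.05,0,0,0,0,0,-1],[0,0,0,0,0,0,-1]]]'; python3 - <<'E'
from h import *
s=bot.sense();d=bot.get_image("wrist");a=d["img"][:,:,::-1].copy();
T=np.eye(4);T[:3,:3]=s["orientation"];T[:3,3]=s["eef_pos"];c=(d["intrinsics"],T@d["hand_eye"])
e=rk(0,92.8,10);M=R.from_euler('z',RY-np.pi/2).as_matrix()
def draw(a,c):
    h=cv2.convexHull(proj(c,cyl(LOW,RY,0,.18,.025)).astype(np.float32));cv2.polylines(a,[h.astype(int)],True,(0,0,255),1)
    f=lambda q:proj(c,np.array(q)/1e3@M.T+e).astype(int)
    for q in([[-22,-45,36],[20,-45,36],[20,45,36],[-22,45,36]],[[-22,-45,0],[-22,45,0]]): cv2.polylines(a,[f(q)],True,(0,255,0),1)
draw(a,c);d=bot.get_image("side");b=d["img"][:,:,::-1].copy();draw(b,(d["intrinsics"],d["pose"]))
b=cv2.resize(b[265:385,240:400],None,fx=3.5,fy=3.5,interpolation=cv2.INTER_CUBIC)
cv2.imwrite("pics/w6.png",cv2.resize(np.hstack([a,b]),(800,300)))
go(THICK,np.eye(3)) if 0 else None
E
```

```text
eef_pos: [0.5445, -0.0991, 0.047]
wrist_force: [-2.6, 2.8, 4.7]
gripper_force: 25.0
t: 23.02
eef_pos: [0.52, 0.0311, 0.198]
orientation: [[-0.191, 0.982, 0.001], [0.982, 0.191, 0.0], [0.0, 0.001, -1.0]]
wrist_force: [-0.1, 0.5, 0.4]
grip_width: 0.0914
gripper_force: 0.0
```

View pics/w6.png

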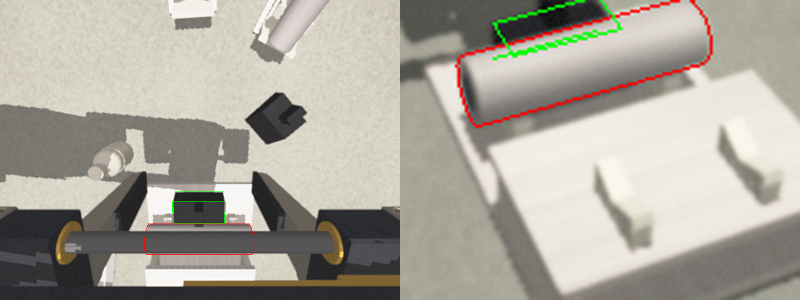

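The wrist view shows the long wedge on its predicted outline (black at columns 172-226, same as green) against the bar, and the bar matches its outline in both views. Next is the thin bar.

```bash
cat >> h.py <<'E'
THIN=[.6155,.242,.0905];NYAW=1.313
E
python3 -c "
from h import *
go(THIN,bartool(NYAW,np.radians(35)),.11)"
```

```text
turn: 5 x [-0.0272  0.1202  0.0868] | then shift [0.1273 0.0374 0.1285] | or before [0.1443 0.1107 0.0322]
```

```bash
python3 -m creep '[[[0.048,0.037,0,0,0,0,-1],[0.048,0.037,0,0,0,0,-1],[0.048,0.037,0,0,0,0,-1],[0,0,0.02,-0.027,0.12,0.087,-1],[0,0,0,-0.027,0.12,0.087,-1],[0,0,0,-0.027,0.12,0.087,-1],[0,0,0,-0.027,0.12,0.087,-1],[0,0,0,-0.027,0.12,0.087,-1],[0,0,0,0,0,0,-1],[0,0,0,0,0,0,-1],[0,0,0,0,0,0,-1]]]' && cat > thin.py <<'E'
from h import *
go(THIN,bartool(NYAW,np.radians(35)),.11)
s=bot.sense();d=bot.get_image("wrist");a=d["img"];cv2.imwrite("pics/w7.png",a[:,:,::-1])
T=np.eye(4);T[:3,:3]=s["orientation"];T[:3,3]=s["eef_pos"];c=(d["intrinsics"],T@d["hand_eye"]);np.savez("w7.npz",K=c[0],T=c[1])
h=cv2.convexHull(proj(c,cyl(np.array(THIN),NYAW,np.radians(35),.14,.018)).astype(np.float32))[:,0]
print("hull",h.min(0),h.max(0))
L=cv2.cvtColor(a,cv2.COLOR_RGB2LAB)[:,:,0].astype(int);x0,x1=h[:,0].min(),h[:,0].max();y0,y1=h[:,1].min(),h[:,1].max()
xs=slice(int(x0)-14,int(x1)+16,2);print("cols from",xs.start)
for r in np.linspace(y0+8,y1-8,6).astype(int): print(r,L[r,xs].tolist())
xc=int((x0+x1)/2)
print("col",xc,int(y0)-12,L[int(y0)-12:int(y0)+13,xc].tolist(),int(y1)-16,L[int(y1)-16:int(y1)+12,xc].tolist())
E
python3 thin.py
```

```text
t: 24.5
eef_pos: [0.6032, 0.1912, 0.1773]
orientation: [[0.209, 0.967, 0.146], [0.793, -0.255, 0.553], [0.572, -0.0, -0.821]]
wrist_force: [-0.3, 0.6, -0.5]
grip_width: 0.0918
gripper_force: 0.0
 turn: 1 x [-0.0002  0.0025 -0.0002] | then shift [-0.007  -0.0011  0.0097] | or before [-0.007  -0.0011  0.0098]
hull [257.60715 139.49152] [298.22333 290.67218]
cols from 243
147 [176, 179, 173, 174, 182, 233, 233, 225, 150, 134, 150, 161, 171, 174, 184, 185, 186, 189, 192, 187, 190, 189, 185, 184, 180, 165, 159, 136, 187, 232, 232, 233, 185, 171, 170, 169]
174 [177, 170, 174, 174, 180, 229, 177, 155, 132, 133, 155, 161, 172, 172, 184, 181, 189, 190, 193, 187, 187, 186, 183, 182, 173, 162, 149, 131, 148, 156, 151, 196, 179, 173, 174, 173]
201 [169, 174, 176, 179, 203, 233, 232, 233, 195, 134, 154, 162, 173, 177, 182, 186, 187, 191, 189, 184, 186, 185, 178, 177, 167, 155, 140, 154, 234, 232, 232, 234, 190, 177, 176, 175]
228 [171, 176, 174, 177, 234, 236, 232, 233, 222, 134, 153, 161, 176, 181, 184, 186, 188, 191, 186, 188, 185, 180, 173, 171, 165, 151, 129, 211, 235, 232, 233, 236, 207, 170, 180, 181]
255 [180, 173, 170, 221, 237, 199, 194, 209, 208, 135, 152, 170, 181, 177, 186, 188, 191, 193, 191, 188, 188, 181, 171, 168, 163, 151, 124, 197, 214, 195, 196, 230, 222, 178, 175, 173]
282 [177, 178, 177, 173, 219, 227, 227, 228, 227, 149, 154, 168, 180, 183, 184, 189, 195, 190, 191, 186, 184, 178, 170, 168, 157, 141, 140, 223, 220, 220, 222, 202, 177, 180, 181, 180]
col 277 127 [235, 230, 234, 234, 231, 234, 232, 233, 232, 234, 233, 232, 235, 235, 202, 129, 111, 151, 188, 194, 189, 188, 191, 189, 192] 274 [191, 191, 192, 191, 191, 190, 190, 193, 190, 192, 191, 188, 192, 190, 194, 191, 191, 190, 152, 111, 100, 100, 102, 101, 102, 122, 163, 178]
```

```bash
python3 - <<'E'
from h import *
w=np.load("w7.npz");c=(w["K"],w["T"])
pts=[(258.5,147),(260,201),(260.3,228),(260.3,255),(260.5,282),(298.5,147),(297.4,201),(296.2,228),(296,255),(295.5,282),(277,141.5),(277,292)]
def f(p):
    h=cv2.convexHull(proj(c,cyl(p[:3],p[3],np.radians(35),.14,.018)).astype(np.float32))
    return [cv2.pointPolygonTest(h,q,True) for q in pts]
s=least_squares(f,THIN+[NYAW],diff_step=1e-3,x_scale=[.01,.01,.01,.05]);print(s.x.round(4),np.array(s.fun).round(1))
go(s.x[:3],bartool(s.x[3],np.radians(35)),.11)
E
```

```text
[0.6156 0.2411 0.0878 1.3064] [-0.1  0.6  0.5  0.1 -0.   0.2  0.1  0.6  0.2  0.1 -0.3 -0.3]
 turn: 1 x [-0.0042  0.0023  0.0051] | then shift [-0.0093 -0.0009  0.0113] | or before [-0.0092 -0.0009  0.0114]
```

```bash
python3 -m creep '[[[-0.009,-0.001,0.04,-0.004,0.0025,0.005,-0.6],[0,0,0.035,0,0,0,-0.4],[0,0,0.025,0,0,0,-0.4],[0,0,0.013,0,0,0,-0.4],[0,0,0.0075,0,0,0,-0.4],[0,0,0,0,0,0,0.4],[0,0,0,0,0,0,0.7],[0,0,0,0,0,0,0.7],[0,0,0,0,0,0,0.7],[0,0,0,0,0,0,0.7]]]' 35
```

```text
t: 25.8
eef_pos: [0.6184, 0.2503, 0.0734]
orientation: [[0.216, 0.965, 0.152], [0.789, -0.264, 0.554], [0.575, -0.0, -0.818]]
wrist_force: [1.0, -3.8, 5.4]
grip_width: 0.0354
gripper_force: 35.0
```

Gripped. I'll lift, then head for the upper seat.

```bash
python3 -m creep '[[[0,0,-0.02,0,0,0,0.7],[0,0,-0.04,0,0,0,0.7],[0,0,-0.05,0,0,0,0.7],[0,0,-0.05,0,0,0,0.7],[0,0,-0.03,0,0,0,0.7],[0,0,0,0,0,0,0.7]]]' && python3 -c "
from h import *
go(UP,bartool(RY,0),.12)"
```

```text
t: 26.55
eef_pos: [0.5892, 0.1439, 0.23]
orientation: [[0.216, 0.964, 0.152], [0.79, -0.264, 0.553], [0.574, 0.001, -0.819]]
wrist_force: [-0.8, -0.3, -4.3]
grip_width: 0.0352
gripper_force: 35.0
 turn: 7 x [-0.0485 -0.0781  0.1541] | then shift [-0.0887  0.4134  0.0348] | or before [-0.3559  0.1025 -0.2069]
```

```bash
python3 -m creep '[[[0,0,0,-0.0485,-0.078,0.154,0.7],[0,0,0,-0.0485,-0.078,0.154,0.7],[0,0,0,-0.0485,-0.078,0.154,0.7],[0,0,0,-0.0485,-0.078,0.154,0.7],[0,0,0,-0.0485,-0.078,0.154,0.7],[0,0,0,-0.0485,-0.078,0.154,0.7],[0,0,0,-0.0485,-0.078,0.154,0.7],[-0.011,0.05,0,0,0,0,0.7],[-0.011,0.052,0,0,0,0,0.7],[-0.011,0.052,0,0,0,0,0.7],[-0.011,0.052,0,0,0,0,0.7],[-0.011,0.052,0,0,0,0,0.7]]]' >/dev/null&& python3 -m creep '[[[-0.011,0.052,0,0,0,0,0.7],[-0.011,0.052,0.01,0,0,0,0.7],[-0.011,0.05,0.025,0,0,0,0.7],[0,0,0,0,0,0,0.7],[0,0,0,0,0,0,0.7],[0,0,0,0,0,0,0.7]]]' && python3 - <<'E'
from h import *
go(UP,bartool(RY,0),.12)
s=bot.sense();d=bot.get_image("wrist");a=d["img"];cv2.imwrite("pics/w8.png",a[:,:,::-1])
T=np.eye(4);T[:3,:3]=s["orientation"];T[:3,3]=s["eef_pos"];c=(d["intrinsics"],T@d["hand_eye"]);np.savez("w8.npz",K=c[0],T=c[1])
g=s["eef_pos"]-s["orientation"][:,2]*bot.pinch_z;x=s["orientation"][:,0]
P=cyl(g,np.arctan2(x[1],x[0]),np.arcsin(x[2]),.14,.018)
h=cv2.convexHull(proj(c,P).astype(np.float32))[:,0];print("bar hull",h.min(0),h.max(0))
L=cv2.cvtColor(a,cv2.COLOR_RGB2LAB)[:,:,0].astype(int);xc=int(h[:,0].mean());y=int(h[:,1].min())
for q in(xc-12,xc,xc+12):print("col",q,"from",y-20,L[y-20:y+20,q].tolist())
e=proj(c,np.array([rk(100,Y,Z) for Y,Z in((-15,60),(-70,60),(-130,60),(-93,60))]+[rk(-100,-130,60)]));print("rack far edge",e.round(1))
for q in (e[0]*.6+e[1]*.4,e[2]*.85+e[1]*.15):
    print("col",int(q[0]),"from",int(q[1])-12,L[int(q[1])-12:int(q[1])+12,int(q[0])].tolist())
# right edge (y=-130) across a row
q=(e[2]*.7+e[4]*.3);print("row",int(q[1]),"from",int(q[0])-12,L[int(q[1]),int(q[0])-12:int(q[0])+12].tolist())
E
```

```text
t: 28.8
eef_pos: [0.5918, -0.2739, 0.1879]
orientation: [[0.976, 0.217, 0.006], [0.217, -0.976, 0.013], [0.009, -0.011, -1.0]]
wrist_force: [0.1, 0.8, -3.3]
grip_width: 0.0351
gripper_force: 35.0
 turn: 1 x [-0.0111 -0.0089  0.0296] | then shift [-0.0129  0.0025 -0.0073] | or before [-0.013   0.0021 -0.0075]
bar hull [243.05415 139.7415 ] [316.08603 394.80753]
col 267 from 119 [233, 234, 233, 234, 234, 234, 235, 234, 234, 234, 235, 232, 232, 232, 234, 233, 234, 237, 234, 173, 86, 65, 87, 115, 162, 190, 194, 194, 193, 194, 191, 186, 191, 197, 190, 193, 195, 192, 193, 196]
col 279 from 119 [233, 235, 232, 233, 235, 235, 234, 234, 234, 234, 233, 235, 232, 234, 235, 238, 227, 174, 125, 85, 61, 88, 95, 113, 172, 196, 203, 203, 204, 205, 204, 203, 205, 202, 204, 203, 201, 203, 202, 203]
col 291 from 119 [234, 236, 235, 237, 235, 235, 235, 234, 235, 235, 234, 234, 234, 236, 232, 194, 145, 135, 138, 100, 69, 82, 90, 115, 162, 192, 194, 199, 197, 198, 195, 199, 197, 201, 196, 199, 196, 197, 197, 199]
rack far edge [[204.7 112.2]
 [262.1 114. ]
 [324.8 115.9]
 [286.1 114.7]
 [312.2 299.6]]
col 227 from 100 [171, 168, 168, 168, 170, 172, 170, 171, 168, 163, 176, 210, 229, 232, 230, 230, 230, 230, 230, 230, 231, 229, 230, 232]
col 315 from 103 [164, 167, 167, 165, 164, 165, 166, 169, 164, 162, 187, 226, 232, 232, 233, 233, 231, 232, 233, 231, 232, 232, 232, 232]
row 171 from 309 [104, 101, 102, 99, 93, 102, 122, 136, 137, 138, 135, 126, 108, 91, 90, 91, 96, 98, 99, 96, 97, 99, 95, 94]
```

```bash
python3 -m creep '[[[-0.012,0.002,0.03,-0.011,-0.009,0.0295,0.7],[0,0,0.035,0,0,0,0.7],[0,0,0.025,0,0,0,0.7],[0,0,0.01,0,0,0,0.7],[0,0,0,0,0,0,0.7],[0,0,0,0,0,0,0.7]]]' && python3 -c "
from h import *
go(UP+RR@[.001,0,0],bartool(RY,0),0)"
```

```text
t: 29.6
eef_pos: [0.5815, -0.2797, 0.0891]
orientation: [[0.982, 0.187, 0.002], [0.187, -0.982, -0.001], [0.002, 0.002, -1.0]]
wrist_force: [-0.8, -0.3, -3.9]
grip_width: 0.0349
gripper_force: 35.0
 turn: 1 x [ 0.0016 -0.0017 -0.001 ] | then shift [-0.0007 -0.0012  0.0139] | or before [-0.0008 -0.0012  0.0139]
```

```bash
python3 -m creep '[[[-0.0007,-0.0012,0.006,0.0015,-0.0017,-0.001,0.7],[0,0,0.004,0,0,0,0.7],[0,0,0.002,0,0,0,0.7],[0,0,0,0,0,0,0.7],[0,0,0,0,0,0,0.7]]]' |grep -E "eef|force"; python3 -m creep '[[[0,0,0.001,0,0,0,0.7],[0,0,0.001,0,0,0,0.7],[0,0,0,0,0,0,0.7]]]'|grep -E "eef|force";python3 -m creep '[[[0,0,0.001,0,0,0,0.7],[0,0,0,0,0,0,0.7]]]'|grep -E "eef|force"
```

```text
eef_pos: [0.5797, -0.2786, 0.0757]
wrist_force: [0.6, 0.6, -3.4]
gripper_force: 35.0
eef_pos: [0.5796, -0.2785, 0.0737]
wrist_force: [0.1, -0.4, -4.1]
gripper_force: 35.0
eef_pos: [0.5799, -0.2787, 0.0734]
wrist_force: [-1.7, -1.4, 4.3]
gripper_force: 35.0
```

```bash
python3 -m creep '[[[0,0,-0.0004,0,0,0,0.2],[0,0,0,0,0,0,0.1],[0,0,0,0,0,0,0],[0,0,0,0,0,0,-0.2],[0,0,0,0,0,0,-0.2],[0,0,-0.02,0,0,0,-0.2],[0,0,-0.04,0,0,0,-0.5],[0,0,-0.05,0,0,0,-1],[0,0,-0.05,0,0,0,-1],[0,0,0,0,0,0,-1]]]' && python3 - <<'E'
from h import *
go(fin(SHORT),bartool(SHORT[2]+np.pi,0),.11);go(fin(SHORT),bartool(SHORT[2],0),.11)
print(bot.sense()["q"])
E
```

```text
t: 32.1
eef_pos: [0.5824, -0.2798, 0.2394]
orientation: [[0.982, 0.187, 0.007], [0.187, -0.982, -0.003], [0.006, 0.004, -1.0]]
wrist_force: [0.6, -0.7, -0.4]
grip_width: 0.0912
gripper_force: 0.0
 turn: 5 x [ 0.0013 -0.0008 -0.1534] | then shift [ 0.3428 -0.1658  0.0891] | or before [ 0.1313 -0.3576  0.0883]
 turn: 13 x [-0.0004 -0.0006  0.1827] | then shift [-0.3428  0.1658  0.0891] | or before [ 0.1313 -0.3576  0.0883]
[-4.50129458e-01  3.60587561e-01  1.56541733e+00 -1.37802831e-04
  1.20826576e+00  9.32381544e-01]
```

```bash
python3 -m creep '[[[0.0188,-0.051,0,0,0,0,-1],[0.0188,-0.051,0,0,0,0,-1],[0.0188,-0.051,0,0,0,0,-1],[0.0188,-0.051,0,0,0,0,-1],[0.0188,-0.051,0,0,0,0,-1],[0.0188,-0.051,0,0,0,0,-1],[0.0185,-0.051,0,0,0,0,-1],[0,0,0.02,0,0,-0.153,-1],[0,0,0.02,0,0,-0.153,-1],[0,0,0.02,0,0,-0.153,-1],[0,0,0.02,0,0,-0.153,-1],[0,0,0.008,0,0,-0.153,-1]]]' >/dev/null && python3 -m creep '[[[0,0,0,0,0,0,-0.5],[0,0,0,0,0,0,0],[0,0,0,0,0,0,0]]]' && python3 - <<'E'
from h import *
go(fin(SHORT),bartool(SHORT[2]+np.pi,0),.11)
s=bot.sense();O=s["orientation"];d=bot.get_image("wrist");a=d["img"];cv2.imwrite("pics/w9.png",a[:,:,::-1])
T=np.eye(4);T[:3,:3]=O;T[:3,3]=s["eef_pos"];c=(d["intrinsics"],T@d["hand_eye"])
g=cv2.cvtColor(a,cv2.COLOR_RGB2GRAY);m=(g<62).astype(np.uint8)
q=np.array([[x,y,z] for y in(-30,30) for x,z in((-22,0),(-22,36),(20,36),(45.5,5.4),(45.5,0))],float)/1e3
P=lambda p:proj(c,q@R.from_euler('z',p[2]).as_matrix().T+[p[0],p[1],0])
h0=P(SHORT);lo=h0.min(0)-15;hi=h0.max(0)+15;print("pred",h0.min(0),h0.max(0))
w=np.zeros_like(m);w[int(lo[1]):int(hi[1]),int(lo[0]):int(hi[0])]=1
n,l,st,ce=cv2.connectedComponentsWithStats(m*w);k=1+np.argmax(st[1:,4]);print("blob",st[k])
ct=max(cv2.findContours((l==k).astype(np.uint8),0,1)[0],key=len);pts=[tuple(map(float,t[0])) for t in cv2.convexHull(ct)]
f=lambda p:[cv2.pointPolygonTest(cv2.convexHull(P(p).astype(np.float32)),t,True) for t in pts]
s=least_squares(f,SHORT,diff_step=1e-3,loss="soft_l1",x_scale=[.01,.01,.1]);print(s.x,np.array(s.fun).round(1))
go(fin(s.x),bartool(s.x[2]+np.pi,0),.11)
E
```

```text
t: 33.98
eef_pos: [0.6422, 0.0968, 0.1459]
orientation: [[0.581, 0.814, -0.001], [0.814, -0.581, 0.001], [0.0, -0.001, -1.0]]
wrist_force: [0.5, -0.2, 0.7]
grip_width: 0.064
gripper_force: 0.0
 turn: 1 x [-0.0014 -0.0001 -0.0037] | then shift [ 0.0008  0.0029 -0.0044] | or before [ 0.0008  0.0029 -0.0044]
pred [251.24025569 184.27571496] [313.51606457 244.2861174 ]
blob [ 253  183   62   59 3472]
[ 0.64223097  0.09026763 -2.19917992] [0.1 0.5 0.5 0.5 0.4 0.9 0.7 0.7 1.4 1.8 0.7 0.9 0.5 0.3 0.7 0.6]
 turn: 1 x [-0.0014 -0.0001  0.0095] | then shift [ 0.0028  0.0039 -0.0045] | or before [ 0.0027  0.0039 -0.0045]
```

```bash
python3 -m creep '[[[0.002,0.0035,0.03,-0.001,0,0.006,0.2],[0,0,0.035,0,0,0,0.2],[0,0,0.025,0,0,0,0.3],[0,0,0.0155,0,0,0,0.4],[0,0,0,0,0,0,0.7],[0,0,0,0,0,0,0.9],[0,0,0,0,0,0,1],[0,0,0,0,0,0,1],[0,0,0,0,0,0,1]]]' 30 && python3 -m creep '[[[0,0,-0.02,0,0,0,1],[0,0,-0.05,0,0,0,1],[0,0,-0.06,0,0,0,1],[0,0,-0.03,0,0,0,1],[0,0,0,0,0,0,1]]]' && python3 - <<'E'
from h import *
go(rk(0,-11,150),bartool(RY+np.pi/2,0),0)
E
```

```text
t: 35.15
eef_pos: [0.646, 0.0964, 0.0402]
orientation: [[0.584, 0.812, -0.0], [0.812, -0.584, 0.0], [-0.0, -0.001, -1.0]]
wrist_force: [-0.5, -0.8, 1.6]
grip_width: 0.014
gripper_force: 30.0
t: 35.78
eef_pos: [0.6478, 0.0966, 0.204]
orientation: [[0.584, 0.812, 0.005], [0.812, -0.584, 0.001], [0.004, 0.004, -1.0]]
wrist_force: [-0.6, 0.0, -1.0]
grip_width: 0.014
gripper_force: 30.0
 turn: 5 x [ 0.001  -0.0005 -0.1624] | then shift [-0.274  -0.1374  0.0727] | or before [-0.2885  0.1041  0.0719]
```

```bash
python3 -m creep '[[[0,0,0,0,0,-0.1624,1],[0,0,0,0,0,-0.1624,1],[0,0,0,0,0,-0.1624,1],[0,0,0,0,0,-0.1624,1],[0,0,0,0,0,-0.1624,1],[-0.0457,-0.0229,0,0,0,0,1],[-0.0457,-0.0229,0,0,0,0,1],[-0.0457,-0.0229,0,0,0,0,1],[-0.0457,-0.0229,0,0,0,0,1],[-0.0457,-0.0229,0,0,0,0,1],[-0.0455,-0.0229,0,0,0,0,1],[0,0,0,0,0,0,1]]]' >/dev/null; python3 -m creep '[[[0,0,0.03,0,0,0,1],[0,0,0,0,0,0,1],[0,0,0,0,0,0,1]]]'; python3 - <<'E'
from h import *
go(rk(1,-12,122),bartool(RY+np.pi/2,0),0)
E
```

```text
t: 37.65
eef_pos: [0.5625, -0.1978, 0.17]
orientation: [[-0.188, 0.982, -0.001], [0.982, 0.188, 0.0], [0.001, -0.001, -1.0]]
wrist_force: [0.6, -0.0, -0.9]
grip_width: 0.0137
gripper_force: 30.0
 turn: 1 x [-0.0013 -0.0007  0.0007] | then shift [-0.0018  0.0025  0.0667] | or before [-0.0019  0.0026  0.0667]
```

```bash
python3 -m creep '[[[-0.002,0.0025,0.03,-0.001,-0.0007,0.0007,1],[0,0,0.025,0,0,0,1],[0,0,0.01,0,0,0,1],[0,0,0,0,0,0,1],[0,0,0,0,0,0,1]]]'; python3 - <<'E'
from h import *
go(rk(1,-32,119),bartool(RY+np.pi/2,0),0)
E
```

```text
t: 38.28
eef_pos: [0.5659, -0.2002, 0.106]
orientation: [[-0.187, 0.982, 0.002], [0.982, 0.187, -0.001], [-0.001, 0.001, -1.0]]
wrist_force: [-0.7, -0.3, -0.3]
grip_width: 0.0137
gripper_force: 30.0
 turn: 1 x [ 0.0014  0.0012 -0.0006] | then shift [-0.0188 -0.0003  0.0057] | or before [-0.0188 -0.0003  0.0057]
```

```bash
python3 -m creep '[[[-0.009,0,0.002,0.001,0.001,0,1],[-0.008,0,0.002,0,0,0,1],[0,0,0.001,0,0,0,1],[0,0,0,0,0,0,1]]]'|grep -E "eef|force"; python3 -m creep '[[[0,0,0.001,0,0,0,1],[0,0,0,0,0,0,1]]]'|grep -E "eef|force";python3 -m creep '[[[0,0,0.001,0,0,0,1],[0,0,0,0,0,0,1]]]'|grep -E "eef|force"
```

```text
eef_pos: [0.5687, -0.2175, 0.1002]
wrist_force: [1.4, -2.7, 2.6]
gripper_force: 30.0
eef_pos: [0.5688, -0.2174, 0.1002]
wrist_force: [-2.7, -1.8, 11.0]
gripper_force: 30.0
eef_pos: [0.5687, -0.2174, 0.1001]
wrist_force: [-6.2, -0.5, 20.3]
gripper_force: 30.0
```

```bash
python3 -m creep '[[[0,0,-0.0018,0,0,0,1],[-0.003,0,0,0,0,0,1],[-0.002,0,0,0,0,0,1],[0,0,0,0,0,0,1]]]'|grep -E "eef|force"; python3 -m creep '[[[-0.0015,0,0,0,0,0,1],[0,0,0,0,0,0,1]]]'|grep -E "eef|force";python3 -m creep '[[[-0.001,0,0,0,0,0,1],[0,0,0,0,0,0,1]]]'|grep -E "eef|force"; python3 -c "
from h import *
s=bot.sense();print('rack',RR.T@(s['eef_pos']-RACK)*1e3)"
```

```text
eef_pos: [0.5695, -0.2209, 0.1002]
wrist_force: [-1.3, 3.5, 9.5]
gripper_force: 30.0
eef_pos: [0.5699, -0.2223, 0.1002]
wrist_force: [-1.7, 4.6, 10.0]
gripper_force: 30.0
eef_pos: [0.57, -0.2232, 0.1002]
wrist_force: [-0.2, 5.0, 9.4]
gripper_force: 30.0
rack [  1.03530479 -36.5371421  100.16239814]
```

```bash
python3 -m creep '[[[0,0,-0.0008,0,0,0,1],[0,0,0,0,0,0,1]]]'|grep -E "eef|force"; python3 -m creep '[[[-0.0012,0,0,0,0,0,1],[0,0,0,0,0,0,1]]]'|grep -E "eef|force";python3 -m creep '[[[-0.001,0,0,0,0,0,1],[0,0,0,0,0,0,1]]]'|grep -E "eef|force"; python3 -m creep '[[[-0.001,0,0,0,0,0,1],[0,0,0,0,0,0,1]]]'|grep -E "eef|force"
```

```text
eef_pos: [0.5695, -0.2238, 0.1002]
wrist_force: [-0.6, 2.0, 2.5]
gripper_force: 30.0
eef_pos: [0.5698, -0.2254, 0.1002]
wrist_force: [0.3, 1.1, 1.4]
gripper_force: 30.0
eef_pos: [0.57, -0.2265, 0.1002]
wrist_force: [0.1, -0.1, -0.4]
gripper_force: 30.0
eef_pos: [0.5702, -0.2274, 0.1002]
wrist_force: [1.0, 0.6, -0.5]
gripper_force: 30.0
```

```bash
python3 -m creep '[[[-0.0008,0,0,0,0,0,1],[0,0,0,0,0,0,1]]]'|grep -E "eef|t_force"; python3 -m creep '[[[-0.0008,0,0,0,0,0,1],[0,0,0,0,0,0,1]]]'|grep -E "eef|t_force"; python3 -m creep '[[[-0.0008,0,0,0,0,0,1],[0,0,0,0,0,0,1]]]'|grep -E "eef|t_force"
```

```text
eef_pos: [0.5703, -0.2279, 0.1003]
wrist_force: [0.2, 1.3, -0.5]
eef_pos: [0.5703, -0.2281, 0.1003]
wrist_force: [-0.5, 5.2, 1.9]
eef_pos: [0.5704, -0.2289, 0.1004]
wrist_force: [-0.7, 5.4, 2.5]
```

```bash
python3 -m creep '[[[0.0018,0,0,0,0,0,1],[0,0,0,0,0,0,1]]]'|grep -E "eef|t_force"; python3 -m creep '[[[-0.0007,0,0,0,0,0,1],[0,0,0,0,0,0,1]]]'|grep -E "eef|t_force"; python3 -m creep '[[[-0.0005,0,0,0,0,0,1],[0,0,0,0,0,0,1]]]'|grep -E "eef|t_force"
```

```text
eef_pos: [0.5703, -0.2279, 0.1003]
wrist_force: [-0.6, 1.3, -0.9]
eef_pos: [0.5704, -0.2281, 0.1003]
wrist_force: [-1.3, 5.9, 0.2]
eef_pos: [0.5705, -0.2286, 0.1004]
wrist_force: [-1.9, 5.7, 1.4]
```

```bash
python3 -m creep '[[[0.0008,0,0.0004,0,0,0,1],[0,0,0,0,0,0,1]]]'|grep -E "eef|t_force"; python3 -m creep '[[[0,0,0,0,0,0,0.7],[0,0,0,0,0,0,0.5],[0,0,0,0,0,0,0.3],[0,0,0,0,0,0,0.2],[0,0,-0.015,0,0,0,0.2],[0,0,-0.035,0,0,0,0],[0,0,-0.05,0,0,0,-0.5],[0.03,0,-0.05,0,0,0,-1],[0.05,0,-0.02,0,0,0,-1],[0.05,0,0,0,0,0,-1],[0.05,0,0,0,0,0,-1],[0,0,0,0,0,0,-1]]]'; cat > chk.py <<'E'
from h import *
s=bot.sense();O=s["orientation"];d=bot.get_image("wrist");a=d["img"];cv2.imwrite("pics/w10.png",a[:,:,::-1])
T=np.eye(4);T[:3,:3]=O;T[:3,3]=s["eef_pos"];c=(d["intrinsics"],T@d["hand_eye"]);np.savez("w10.npz",K=c[0],T=c[1])
m=(cv2.cvtColor(a,cv2.COLOR_RGB2GRAY)<75).astype(np.uint8)
for h,p0 in((45,[*rk(0,92.8,0)[:2],RY-np.pi/2]),(30,[*rk(0,-47.9,0)[:2],RY-np.pi/2])):
    z0=.01 if h==45 else .06
    q=np.array([[x,y,z] for y in(-h,h) for x,z in((-22,0),(-22,36),(20,36))],float)/1e3
    P=lambda p:proj(c,q@R.from_euler('z',p[2]).as_matrix().T+[p[0],p[1],z0])
    h0=P(p0);lo=h0.min(0)-10;hi=h0.max(0)+15;print("pred",h0.min(0).round(),h0.max(0).round())
    w=np.zeros_like(m);w[max(0,int(lo[1])):int(hi[1]),max(0,int(lo[0])):int(hi[0])]=1
    n,l,st,ce=cv2.connectedComponentsWithStats(m*w);k=1+np.argmax(st[1:,4]);print("blob",st[k], "bbox pred h",(h0.max(0)-h0.min(0)).round())
    r=np.argwhere(l==k)
    for row in range(st[k][1],st[k][1]+st[k][3],5): 
        x=r[r[:,0]==row][:,1];print((row,int(x.min()),int(x.max())),end=" ")
    print("\n verts",h0.round(1).tolist())
E
python3 chk.py
```

```text
eef_pos: [0.5705, -0.2285, 0.1002]
wrist_force: [-2.7, 2.3, 2.7]
t: 44.52
eef_pos: [0.5365, -0.0489, 0.2715]
orientation: [[-0.19, 0.982, 0.0], [0.982, 0.19, 0.001], [0.001, 0.0, -1.0]]
wrist_force: [-0.5, -0.2, 0.8]
grip_width: 0.0918
gripper_force: 0.0
pred [246. 196.] [311. 231.]
blob [ 246  196   64   37 2259] bbox pred h [65. 35.]
(196, 249, 252) (201, 246, 309) (206, 246, 309) (211, 246, 308) (216, 247, 309) (221, 247, 308) (226, 247, 308) (231, 247, 308) 
 verts [[248.2, 195.9], [245.6, 202.2], [246.4, 230.8], [308.5, 196.1], [311.0, 202.3], [310.0, 231.0]]
pred [256. 298.] [300. 339.]
blob [ 245  299   70   37 1639] bbox pred h [45. 41.]
(299, 260, 297) (304, 259, 298) (309, 258, 298) (314, 258, 298) (319, 258, 298) (324, 246, 311) (329, 245, 314) (334, 255, 313) 
 verts [[257.6, 297.6], [255.7, 312.8], [256.3, 338.9], [298.6, 297.7], [300.2, 312.9], [299.6, 339.0]]
```

Both wedges sit within about 1-2 px of their predicted seats. I'll take one more look from above the rack for the bars.

```bash
python3 -m creep '[[[0,0,-0.03,0,0,0,-1],[-0.05,0,0,0,0,0,-1],[-0.05,0,0,0,0,0,-1],[-0.05,0,0,0,0,0,-1],[-0.05,0,0,0,0,0,-1],[-0.05,0,0,0,0,0,-1],[0,0,0,0,0,0,-1],[0,0,0,0,0,0,-1]]]' | head -2; python3 - <<'E'
from h import *
def run():
    s=bot.sense();O=s["orientation"];d=bot.get_image("wrist");a=d["img"];cv2.imwrite("pics/w11.png",a[:,:,::-1])
    T=np.eye(4);T[:3,:3]=O;T[:3,3]=s["eef_pos"];cw=(d["intrinsics"],T@d["hand_eye"])
    d=bot.get_image("side");cv2.imwrite("pics/side11.png",d["img"][:,:,::-1])
    for nm,a,c in(("wrist",a,cw),("side",d["img"],(d["intrinsics"],d["pose"]))):
        L=cv2.GaussianBlur(cv2.cvtColor(a,cv2.COLOR_RGB2GRAY),(3,3),0)
        for b,S,Ln,r in(("thick",LOW,.18,.025),("thin",UP,.14,.018)):
            S=S-[0,0,.001];ax=RR[:,0];f=lambda t:proj(c,S+ax*t)[0]
            print(nm,b,"centre px",f(0).round())
            for sg in(1,-1):   # profile along axis on the bar's upper/visible line, mm beyond the end
                up=np.array([0,0,r*.8])
                t=np.arange(-12,13,2)/1e3
                px=np.array([proj(c,S+up+ax*sg*(Ln/2+u))[0] for u in t])
                if (px<1).any() or (px[:,0]>558).any() or (px[:,1]>418).any(): print("out");continue
                print("  end",sg,px[6].round().tolist(),[int(L[int(round(y)),int(round(x))]) for x,y in px])
run()
E
```

```text
t: 45.58
eef_pos: [0.5833, -0.2977, 0.2999]
wrist thick centre px [279.  59.]
  end 1 [353.0, 56.0] [207, 208, 207, 206, 206, 208, 184, 163, 162, 159, 160, 159, 158]
  end -1 [205.0, 56.0] [208, 208, 207, 206, 207, 207, 198, 162, 155, 157, 160, 160, 158]
wrist thin centre px [279. 172.]
  end 1 [336.0, 173.0] [209, 208, 208, 208, 209, 209, 207, 219, 227, 228, 229, 229, 228]
  end -1 [222.0, 174.0] [208, 207, 207, 207, 206, 204, 214, 227, 227, 226, 227, 226, 226]
side thick centre px [314. 289.]
  end 1 [358.0, 269.0] [224, 224, 222, 222, 222, 221, 211, 200, 190, 184, 181, 180, 178]
  end -1 [267.0, 294.0] [225, 225, 225, 225, 221, 208, 129, 102, 99, 125, 172, 213, 233]
side thin centre px [356. 327.]
  end 1 [397.0, 307.0] [217, 217, 217, 216, 217, 216, 207, 198, 189, 180, 179, 177, 178]
  end -1 [313.0, 333.0] [223, 223, 223, 222, 205, 180, 113, 80, 76, 98, 114, 123, 127]
```

```bash
python3 -c "
from cell import bot
print(bot.finish_job())"
```

```text
the job is handed in; nothing more can be done
None
```

I handed the job in at about 46 s of the 72 s, with both cylinders in their grooves, chocked and centred to about 2 mm by the camera checks; the long wedge bumped the thick cylinder once (about 25 N at the wrist), but it stayed in place.

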